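# Load the sloped tube shuttle in order and index it under the punch

## Robot

A 6-joint arm with a two-finger parallel gripper is mounted at the origin on the work surface. World frame = base frame: x ahead of the robot, y to its left, z up, the work surface at z = 0. Lengths are in mm, angles in degrees, forces in N, time in s.
With the tool pointing down it reaches from about 350 to 800 mm from the base axis. Payload 7.3 kg.
Tool frame: the origin (TCP) lies between the finger pads; the fingertips stand 17 mm ahead of it and the grasp point (between the pads) lies 2 mm behind it; x points along the fingers, y is the direction in which the jaws open and shut, and the axes are right-handed (so a half turn about x gives the same grasp; the last joint's range is limited). The gripper opens to 85 mm and grips with 20 to 120 N. Pads are 22 mm wide; open, the fingers measure 114 mm over their backs; the gripper's body (76 mm by 85 mm) begins 54 mm behind the grasp point. The pads swing forward as they close: fully open they stand 13 mm farther back than shut.
Start: joints at [-72.708, 19.595, 87.324, -0, 73.075, -8.365], TCP at [227.34, -473.244, 248.322] pointing down, gripper open.
Joint ranges: [-145.02, 145.02], [-44.19, 115.74], [2.07, 154.8], [-57.11, 237.11], [16.16, 152.29], [-177.93, 177.93]. Speed limits (degrees/s): [147.25, 147.25, 180, 180, 180, 180].

## Interface

Orientations are given as a 3x3 rotation matrix whose columns are the frame's x, y, z axes.
In Python, from workcell import bot gives the robot as it stands.
- The arm moves only by the tool arm_command, never from a script. Its argument "moves" is a list of rows, each an object with "offset": the shift along the world's x, y, z in units of 25 mm (1.0 is 25 mm), a list of three; "delta_rot": the turn, a rotation vector about the world's x, y, z in units of 5 degrees (1.0 is 5 degrees), a list of three; "fingers": the closure in counts, from 0 (fully open) to 255 (shut). In form: [{"offset": [dx, dy, dz], "delta_rot": [rx, ry, rz], "fingers": fingers}, ...]. A call has 1 to 10 rows; each row shifts and turns the commanded pose from where the row before left it; what a row does not reach is not made up. A row lasts 1/8 s, in which the tool goes at most 62.5 mm and 10.7 degrees, less where a joint would pass 70% of its speed; a pose out of reach is approached as far as the arm can. A call is refused whole if a number of a shift passes 1 or a number of a turn 1, either way. A call with a gripper value outside its range is refused whole. The fingers move at their own pace and stop on an object; "force" is the grip in N (left out, the last holds). Time passes only in rows, so rows that do not move let the fingers close. It gives the time, the measured TCP pose, the force and the opening at its end, in the units of the state.
- bot.state(): the state, without advancing time (a new reading comes with each control period).
- bot.read_camera(name): name is "scene" or "side" or "wrist"; returns the picture (480x640x3 uint8, red, green, blue); there is no depth.
- bot.get_calibration(name): a dict with "fx", "fy", "cx", "cy" (pixels), "extrinsics" (4x4, takes a point from camera to world coordinates). Camera axes: x right, y down, z forward; pixel columns grow to the right and rows downward; lengths in mm; the calibration is good to about 2 mm. A picture is of the moment at which its call begins: read the wrist's pose just before it. get_calibration takes no time and is no camera call; for the wrist camera it gives the pose at the moment of the call.
- bot.job_done(): hands the job in, once; it reports no verdict.
The state is a dict: "t": time; "qpos": joint angles; "dq": joint speeds; "tau": joint torques, N m; "eef_pos": TCP position; "eef_rot": TCP orientation; "wrist_force": force on the tool from outside, world axes, zero at the start; "ft_torque": the same for the moment, N m; "grip_width": finger opening in mm.
Only numpy, scipy, OpenCV 4.12 (cv2) and the standard library are available. Lean on these libraries where they do the work, as an engineer would, in place of code of your own. Each camera call takes 0.05 s, during which the arm holds its last target. There are 200 camera calls.

## Task

Load the three capped tubes from the orange tray into the sloped shuttle in numbered order: first the red-capped tube into pocket 1 (one dot), then the yellow-capped into pocket 2 (two dots), then the blue-capped into pocket 3 (three dots), each lying fully down in its pocket and let go before the next. Then slide the loaded shuttle (it has an orange handle) until its red spot sits centred under the tip of the fixed punch, and let go. Do not hit the punch, and leave the can, tape roll, screwdriver and carton where they are.

Things in the scene. Friction and masses are not known exactly. Their poses are not given: they have to be found in the camera images.
- tube_red: square black tube 140 mm long, 22 x 22 mm in section, 0.14 kg, with red caps 28 mm long on both ends (the two ends are alike). Origin: centre of its underside as it lies in the tray; x along the tube, z up
- tube_yellow: square black tube 140 mm long, 22 x 22 mm in section, 0.14 kg, with yellow caps 28 mm long on both ends (the two ends are alike). Origin: centre of its underside as it lies in the tray; x along the tube, z up
- tube_blue: square black tube 140 mm long, 22 x 22 mm in section, 0.14 kg, with blue caps 28 mm long on both ends (the two ends are alike). Origin: centre of its underside as it lies in the tray; x along the tube, z up
- tray: fixed orange tray on the bench holding the tubes side by side, about 72 mm apart in varying order, each roughly along the tray's y; outer 260 (x) x 180 (y) x 18 mm high, wall and floor 5 mm. Origin: centre of its underside, z up
- frame: fixed aluminium jig with a deck that slopes up away from the robot at 30 degrees, 330 mm wide (its y), about 240 mm deep (its x), its low front edge about 14 mm and its rear edge 150 mm above the bench. Origin: on the bench under the deck's middle; x away from the robot, y along the slide, z up
- pocket1 (a point): pocket 1 of the shuttle (one black dot at its low end), the one at +y. Point: centre of its floor; x up the slope along the pocket, y along the slide, z square to the slope (leaning 30 deg from vertical, towards the robot). 152 mm between end stops, 28 mm between side guides, all 14 mm high; no guides in the middle 90 mm. Pockets 72 mm apart. Seated: tube origin here, its z along this z
- pocket2 (a point): pocket 2 of the shuttle (two black dots at its low end), the middle one. Point: centre of its floor; x up the slope along the pocket, y along the slide, z square to the slope (leaning 30 deg from vertical, towards the robot). Same sizes as pocket 1
- pocket3 (a point): pocket 3 of the shuttle (three black dots at its low end), the one at -y. Point: centre of its floor; x up the slope along the pocket, y along the slide, z square to the slope (leaning 30 deg from vertical, towards the robot). Same sizes as pocket 1
- shuttle (a joint): position of the steel shuttle plate (252 x 190 x 10 mm) along the slide, m: 0 to 0.12, growing towards +y of the frame; stiff enough to stay where left, about 3 N to move
- handle (a point): centre of the top of the shuttle's orange handle, an upright block 34 mm (x, along the slope) x 14 mm (y, along the slide) standing 42 mm square to the plate at the middle of the shuttle's low front edge; axes as the pockets'
- mark (a point): centre of the red spot (14 mm across, in a 22 mm white ring) on the shuttle plate near its upper edge, in line with pocket 2; axes as the pockets', y along the slide
- punch_tip (a point): the point of the fixed steel punch, 8 mm above the plate measured square to the slope; the punch rises 80 mm from it square to the slope. The spot passes straight below it (square to the slope) when the shuttle slides. Axes as the frame's, not tilted
- punch: fixed blue bracket of the punch: column 28 x 30 mm and 220 mm high behind the deck, with a 14 mm wide arm reaching forward over the deck's upper edge. Origin: on the bench, at the frame's x = 0; same axes as the frame
- can: bystander: upright can 60 mm across, 130 mm high; origin centre of its underside
- tape: bystander: roll of tape lying flat, 100 mm across, 45 mm high; origin centre of its underside
- screwdriver: bystander: screwdriver with an orange handle lying on the bench, about 200 mm long
- carton: bystander: closed cardboard carton 100 x 140 x 90 mm high; origin centre of its underside

How it is judged:
By the outcome, as a careful person would: the job done as asked, in the order asked, and still so for the second after the job is handed in, with the robot touching nothing.
It also fails if it takes over 72 s, if anything falls off the work surface, if the arm or the gripper's body presses on something with over 40 N, if the wrist force passes 120 N, or if a joint passes its speed limit or range.

## Working session

There is one attempt and no reset: what is moved stays moved. The work goes in short steps, Python scripts to look and compute and a tool call to move; the robot and the scene stay as the last step left them, time stands still between calls to the robot, and variables do not carry over. Pictures are saved under pics/ and viewed, about 8 in all and at most 12, crops included, and the job is handed in when it is done.

Besides the shell and the picture viewer there is one more tool, called after "Request:" as name(argument=value, ...) on one line, values as JSON. arm_command: Moves the arm, as the interface text tells. Its arguments: {"type":"object","properties":{"moves":{"type":"array","items":{"type":"object","properties":{"offset":{"type":"array","items":{"type":"number"}},"delta_rot":{"type":"array","items":{"type":"number"}},"fingers":{"type":"number"}}}},"force":{"type":"number"}},"required":["moves"]}

```bash
mkdir -p pics; ls
cat > h.py <<'E'
import numpy as np, cv2
from workcell import bot
def snap(n,f):
    c=bot.get_calibration(n); im=bot.read_camera(n); cv2.imwrite(f'pics/{f}.png',im[:,:,::-1]); np.save(f'pics/{f}.npy',np.array(c['extrinsics'])); return im,c
def ray(c,u,v):
    E=np.array(c['extrinsics']); d=E[:3,:3]@np.array([(u-c['cx'])/c['fx'],(v-c['cy'])/c['fy'],1]); return E[:3,3],d/np.linalg.norm(d)
def plane(c,u,v,z):
    o,d=ray(c,u,v); return o+d*(z-o[2])/d[2]
def tri(c1,p1,c2,p2):
    o1,d1=ray(c1,*p1);o2,d2=ray(c2,*p2)
    s=np.linalg.lstsq(np.c_[d1,-d2],o2-o1,rcond=None)[0]; a=o1+d1*s[0];b=o2+d2*s[1]
    return (a+b)/2,np.linalg.norm(a-b)
def proj(c,p):
    E=np.array(c['extrinsics']); q=E[:3,:3].T@(np.array(p)-E[:3,3]); return c['fx']*q[0]/q[2]+c['cx'],c['fy']*q[1]/q[2]+c['cy']
E
python3 - <<'E'
from h import *
np.set_printoptions(precision=2,suppress=True)
for n in ['scene','side']:
    im,c=snap(n,n+'0'); print(n,c)
print(bot.state())
E
```

```text
pics
scene {'fx': 512.6771295357806, 'fy': 512.6771295357806, 'cx': 326.60046275180724, 'cy': 240.1270425255053, 'extrinsics': array([[   0.16,    0.75,   -0.64, 1415.97],
       [   0.99,   -0.11,    0.11, -126.13],
       [   0.01,   -0.65,   -0.76, 1069.16],
       [   0.  ,    0.  ,    0.  ,    1.  ]])}
side {'fx': 443.6142615004464, 'fy': 443.6142615004464, 'cx': 318.03553385059024, 'cy': 243.6465470113861, 'extrinsics': array([[ -0.99,  -0.04,   0.1 , 497.97],
       [ -0.11,   0.53,  -0.84, 878.33],
       [ -0.02,  -0.85,  -0.53, 661.39],
       [  0.  ,   0.  ,   0.  ,   1.  ]])}
{'t': 0.1, 'qpos': array([-72.71,  19.63,  87.37,   0.  ,  73.08,  -8.37]), 'dq': array([ 0.07, -0.13, -0.12, -0.07,  0.15, -0.03]), 'tau': array([  0.  , -43.44, -24.65,  -0.  ,   0.  ,   0.  ]), 'eef_pos': array([ 227.24, -472.9 ,  247.71]), 'eef_rot': array([[-0.  ,  0.43, -0.9 ],
       [ 0.  , -0.9 , -0.43],
       [-1.  , -0.  , -0.  ]]), 'wrist_force': array([-1.15, -0.54, -0.09]), 'ft_torque': array([-0.03, -0.07,  0.01]), 'grip_width': 85.42813341358199}
```

View pics/scene0.png

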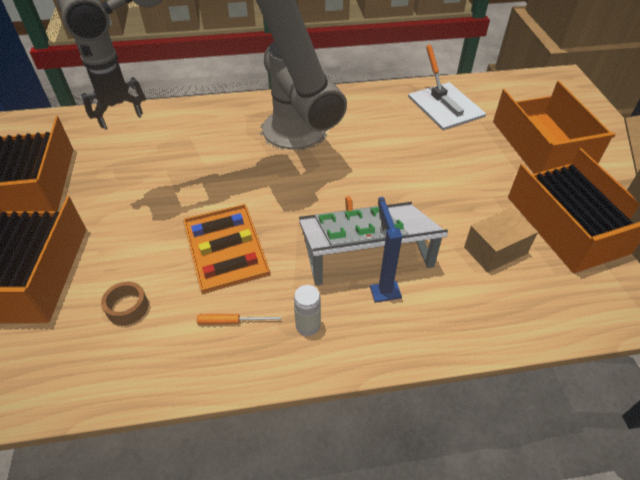

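View pics/side0.png

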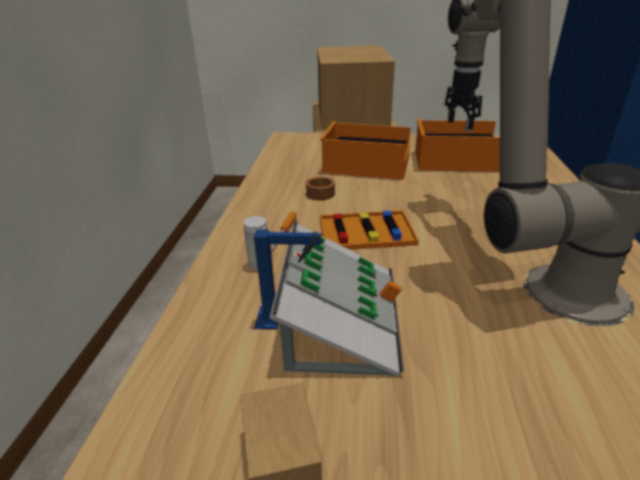

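The scene picture shows blue, yellow and red tubes at about (218,225), (227,242) and (231,265). The shuttle is at the -y end of the jig with its handle near (349,203), and the punch arm is near (383,205). The side picture shows the handle at (391,291), the green guides, and the bracket at (265,270).

```bash
cat >> h.py <<'E'
def blobs(im,lo,hi,mn=15,roi=None):
    h=cv2.cvtColor(im,cv2.COLOR_RGB2HSV); m=cv2.inRange(h,np.array(lo),np.array(hi))
    if roi: 
        k=np.zeros_like(m); k[roi[1]:roi[3],roi[0]:roi[2]]=255; m&=k
    n,l,s,ce=cv2.connectedComponentsWithStats(m)
    return [(s[i,4],ce[i].round(1).tolist(),s[i,:4].tolist()) for i in range(1,n) if s[i,4]>=mn]
E
python3 - <<'E'
from h import *
np.set_printoptions(precision=1,suppress=True)
C={n:bot.get_calibration(n) for n in('scene','side')}
I={n:cv2.imread(f'pics/{n}0.png')[:,:,::-1].copy() for n in C}
R={'scene':((180,200,280,295),(300,190,450,250)),'side':((315,205,420,250),(270,225,410,330))}
for n in C:
    for k,lo,hi in [('red',(0,190,80),(3,255,255)),('red2',(174,150,80),(180,255,255)),('yel',(22,150,80),(33,255,255)),('blu',(105,150,80),(130,255,255))]:
        for b in blobs(I[n],lo,hi,15,R[n][0]): print(n,k,b,plane(C[n],*b[1],24))
    for b in blobs(I[n],(50,100,40),(80,255,255),15,R[n][1]): print(n,'green',b)
    for b in blobs(I[n],(5,180,100),(18,255,255),15,R[n][1]): print(n,'orange',b)
z=np.hstack([cv2.resize(I['scene'][180:310,290:460],None,fx=2.35,fy=2.35,interpolation=2)[:,:400],cv2.resize(I['side'][215:385,240:415],None,fx=2.28,fy=1.79,interpolation=2)[:305,:399]])
a=cv2.resize(I['scene'][185:305,295:455],(800,600),interpolation=cv2.INTER_CUBIC);cv2.imwrite('pics/a.png',a[:,:,::-1])
a=cv2.resize(I['side'][225:375,240:440],(800,600),interpolation=cv2.INTER_CUBIC);cv2.imwrite('pics/b.png',a[:,:,::-1])
E
```

```text
scene red (np.int32(35), [250.6, 256.1], [246, 253, 10, 7]) [ 550.6 -178.8   24. ]
scene red (np.int32(19), [209.6, 267.9], [207, 266, 6, 6]) [ 573.7 -285.1   24. ]
scene yel (np.int32(92), [244.9, 234.0], [239, 229, 12, 12]) [ 470.8 -189.2   24. ]
scene yel (np.int32(93), [204.6, 246.4], [199, 242, 12, 11]) [ 498.8 -297.3   24. ]
scene blu (np.int32(31), [236.5, 217.0], [232, 215, 9, 5]) [ 403.6 -208.8   24. ]
scene blu (np.int32(31), [196.7, 227.4], [193, 225, 9, 6]) [ 426.6 -318.3   24. ]
scene green (np.int32(34), [374.9, 210.2], [372, 208, 7, 7])
scene green (np.int32(67), [352.9, 213.2], [346, 210, 16, 9])
scene green (np.int32(67), [326.9, 216.7], [320, 214, 15, 8])
scene green (np.int32(46), [398.8, 224.9], [395, 220, 8, 9])
scene green (np.int32(94), [365.6, 229.8], [356, 224, 18, 11])
scene green (np.int32(92), [336.8, 233.9], [328, 228, 17, 10])
scene orange (np.int32(50), [349.0, 203.1], [346, 197, 6, 13])
side red (np.int32(25), [337.1, 216.6], [334, 215, 7, 4]) [ 580.  -286.3   24. ]
side red (np.int32(61), [342.5, 236.1], [339, 232, 8, 10]) [ 557.1 -174.9   24. ]
side 
[... 585 characters left out ...]
np.int32(193), [367.2, 285.9], [359, 276, 17, 20])
side green (np.int32(223), [368.0, 307.5], [359, 297, 18, 21])
side orange (np.int32(29), [285.9, 226.4], [282, 225, 9, 5])
side orange (np.int32(1267), [366.3, 235.9], [321, 225, 89, 24])
side orange (np.int32(228), [390.5, 291.0], [381, 282, 20, 19])Traceback (most recent call last):
  File "<stdin>", line 11, in <module>
    return _nx.concatenate(arrs, 1, dtype=dtype, casting=casting)
           ~~~~~~~~~~~~~~~^^^^^^^^^^^^^^^^^^^^^^^^^^^^^^^^^^^^^^^
ValueError: all the input array dimensions except for the concatenation axis must match exactly, but along dimension 0, the array at index 0 has size 306 and the array at index 1 has size 304
```

Run:
```python
from h import *
np.set_printoptions(precision=2,suppress=True)
C={n:bot.get_calibration(n) for n in('scene','side')}
I={n:cv2.imread(f'pics/{n}0.png')[:,:,::-1].copy() for n in C}
for k,a,b in [('low1',(374.9,210.2),(368,307.5)),('low2',(352.9,213.2),(367.2,285.9)),('low3',(326.9,216.7),(366.4,267)),('up2',(365.6,229.8),(309.6,279.5)),('up3',(336.8,233.9),(312.4,259.3)),('handle',(349,203.1),(390.5,291)),
 ('red+',(250.6,256.1),(342.5,236.1)),('red-',(209.6,267.9),(337.1,216.6)),('yel+',(244.9,234),(372.7,235.1)),('blu-',(196.7,227.4),(386.6,213.4))]:
    print(k,*tri(C['scene'],a,C['side'],b))
s=bot.state(); R=np.array(s['eef_rot']); E=np.array(bot.get_calibration('wrist')['extrinsics']); print('wrist in tool',R.T@(E[:3,3]-s['eef_pos']),'\n',R.T@E[:3,:3],bot.get_calibration('wrist')['fx'])
a=cv2.resize(I['scene'][185:305,295:455],(520,390),interpolation=cv2.INTER_CUBIC);b=cv2.resize(I['side'][225:375,260:420],(416,390),interpolation=cv2.INTER_CUBIC)
cv2.imwrite('pics/a.png',cv2.resize(np.hstack([a,b]),(800,333))[:,:,::-1])
```

```text
low1 [481.13 168.96  66.53] 8.375593349259855
low2 [485.42 105.7   71.69] 4.074275102650075
low3 [488.08  34.45  71.81] 4.533935290081151
up2 [597.   123.26 107.32] 32.82487553529888
up3 [600.33  48.83 108.38] 32.00820601063776
handle [434.81 105.03  60.2 ] 3.7560758117646493
red+ [ 555.09 -177.43   25.05] 6.103835325169647
red- [ 578.45 -283.72   27.06] 3.93930479191535
yel+ [ 472.84 -188.51   23.99] 3.2112061892952624
blu- [ 431.24 -316.94   25.69] 4.734436435189988
wrist in tool [-125.66    0.29  -79.64] 
 [[-0.   -0.32  0.95]
 [ 1.    0.    0.  ]
 [-0.    0.95  0.32]] 361.4296078800415
```

View pics/a.png

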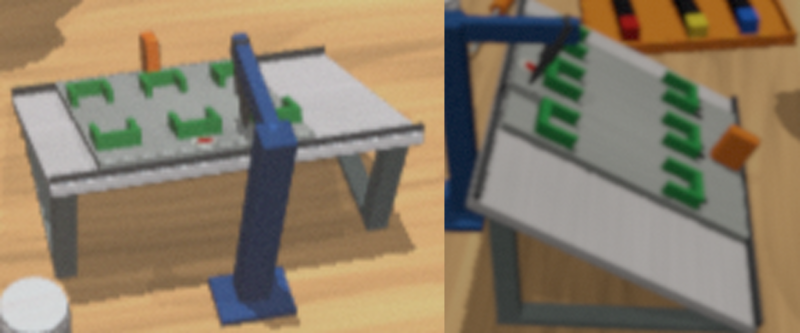

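The zoom shows the red spot just up-slope of pocket 2, at about (205,140) in the scene half, and the punch over pocket 1's upper end. Next I move above the tray for a close wrist look.

Request:
arm_command(moves=[{"offset":[0.66,0.57,-0.1],"delta_rot":[0,0,0.96],"fingers":0},{"offset":[0.66,0.57,-0.1],"delta_rot":[0,0,0.96],"fingers":0},{"offset":[0.66,0.57,-0.1],"delta_rot":[0,0,0.96],"fingers":0},{"offset":[0.66,0.57,-0.1],"delta_rot":[0,0,0.96],"fingers":0},{"offset":[0.66,0.57,-0.1],"delta_rot":[0,0,0.96],"fingers":0},{"offset":[0.66,0.57,-0.1],"delta_rot":[0,0,0.96],"fingers":0},{"offset":[0.66,0.57,-0.1],"delta_rot":[0,0,0.96],"fingers":0},{"offset":[0.66,0.57,-0.1],"delta_rot":[0,0,0.96],"fingers":0}])

```text
t: 1.1
eef_pos: [359.7, -358.6, 227.9]
eef_rot: [[-0.0, 0.9, -0.435], [0.001, -0.435, -0.9], [-1.0, -0.001, -0.0]]
wrist_force: [-0.3, 0.2, -0.7]
grip_width: 85.3
```

Request:
arm_command(moves=[{"offset":[0.66,0.57,-0.1],"delta_rot":[0,0,0.96],"fingers":0},{"offset":[0.66,0.57,-0.1],"delta_rot":[0,0,0.96],"fingers":0},{"offset":[0.66,0.57,-0.1],"delta_rot":[0,0,0.96],"fingers":0},{"offset":[0.66,0.57,-0.1],"delta_rot":[0,0,0.96],"fingers":0},{"offset":[0.66,0.57,-0.1],"delta_rot":[0,0,0.96],"fingers":0},{"offset":[0.66,0.57,-0.1],"delta_rot":[0,0,0.96],"fingers":0},{"offset":[0.66,0.57,-0.1],"delta_rot":[0,0,0.96],"fingers":0},{"offset":[0.66,0.57,-0.1],"delta_rot":[0,0,0.96],"fingers":0},{"offset":[0,0,0],"delta_rot":[0,0,0],"fingers":0}])

```text
t: 2.22
eef_pos: [491.8, -244.2, 207.7]
eef_rot: [[-0.001, 0.976, 0.217], [0.001, 0.217, -0.976], [-1.0, -0.001, -0.001]]
wrist_force: [0.3, -0.7, -0.6]
grip_width: 85.3
```

Run:
```python
from h import *
np.set_printoptions(precision=2,suppress=True)
print({k:bot.state()[k] for k in('t','eef_pos','eef_rot','wrist_force')})
im,c=snap('wrist','w1')
for k,lo,hi in [('red',(0,190,60),(3,255,255)),('red2',(174,150,60),(180,255,255)),('yel',(22,150,60),(33,255,255)),('blu',(105,150,60),(130,255,255))]:
    for b in blobs(im,lo,hi,150): print(k,b,plane(c,*b[1],27))
```

```text
{'t': 2.225, 'eef_pos': array([ 491.78, -244.24,  207.67]), 'eef_rot': array([[-0.  ,  0.98,  0.22],
       [ 0.  ,  0.22, -0.98],
       [-1.  , -0.  , -0.  ]]), 'wrist_force': array([ 0.27, -0.69, -0.56])}
red (np.int32(412), [408.0, 162.4], [401, 146, 18, 35]) [ 548.49 -180.09   27.  ]
red (np.int32(247), [398.8, 287.7], [393, 274, 17, 27]) [ 573.32 -291.56   27.  ]
yel (np.int32(874), [315.8, 152.5], [301, 135, 29, 37]) [ 472.05 -189.     27.  ]
yel (np.int32(704), [320.1, 278.5], [308, 264, 25, 30]) [ 499.89 -298.49   27.  ]
blu (np.int32(957), [234.8, 159.0], [220, 142, 30, 36]) [ 407.66 -208.77   27.  ]
blu (np.int32(674), [243.0, 283.2], [230, 270, 26, 28]) [ 431.21 -318.74   27.  ]
```

View pics/w1.png

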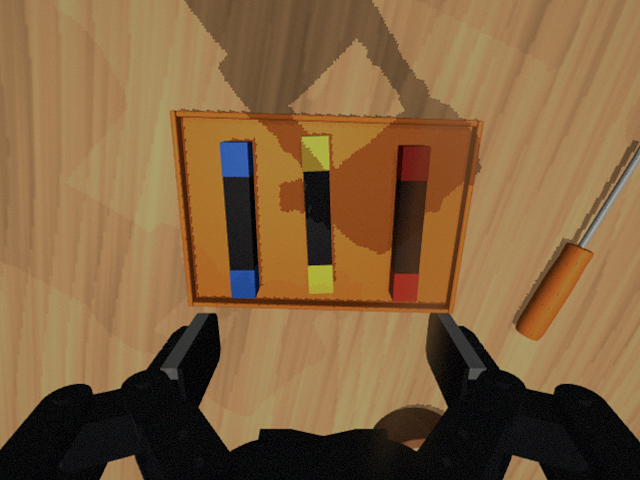

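The wrist view shows the tray with blue (238,220), yellow (318,215) and red (408,222). All cap spacings measure about 113 mm against a true 112. The outer walls are close to the tubes, so I go in with the jaws partly closed, red first.

Request:
arm_command(moves=[{"offset":[0.96,0.1,-0.5],"delta_rot":[0,0,0],"fingers":105},{"offset":[0.96,0.1,-0.5],"delta_rot":[0,0,0],"fingers":105},{"offset":[0.96,0.1,-0.5],"delta_rot":[0,0,0],"fingers":105},{"offset":[0,0,-1],"delta_rot":[0,0,0],"fingers":105},{"offset":[0,0,-1],"delta_rot":[0,0,0],"fingers":105},{"offset":[0,0,-1],"delta_rot":[0,0,0],"fingers":105},{"offset":[0,0,-0.5],"delta_rot":[0,0,0],"fingers":105}])

```text
t: 3.15
eef_pos: [562.2, -238.2, 81.9]
eef_rot: [[-0.002, 0.977, 0.214], [0.001, 0.214, -0.977], [-1.0, -0.002, -0.001]]
wrist_force: [-0.3, 0.3, 0.0]
grip_width: 50.4
```

Run:
```python
from h import *
np.set_printoptions(precision=2,suppress=True)
print({k:bot.state()[k] for k in('t','eef_pos','grip_width')})
im,c=snap('wrist','w2')
for k,lo,hi in [('red',(0,150,30),(5,255,255)),('red2',(172,150,30),(180,255,255))]:
    for b in blobs(im,lo,hi,150): print(k,b,plane(c,*b[1],27))
```

```text
{'t': 3.15, 'eef_pos': array([ 562.18, -238.19,   81.93]), 'grip_width': 50.426959258587196}
red (np.int32(2659), [336.2, 169.0], [314, 140, 46, 59]) [ 554.61 -179.08   27.  ]
red (np.int32(1527), [334.1, 363.0], [315, 343, 39, 41]) [ 578.95 -289.42   27.  ]
```

View pics/w2.png

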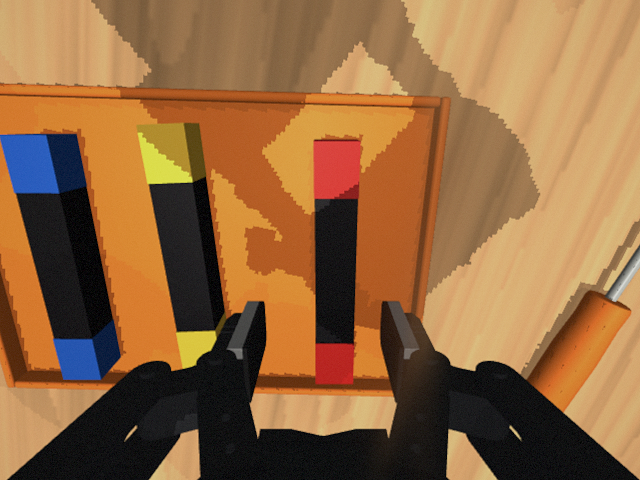

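The jaws straddle the red tube, whose centre measures (567,-234). Now I go down and grip.

Request:
arm_command(moves=[{"offset":[0.12,0.1,-1],"delta_rot":[0,0,0],"fingers":105},{"offset":[0,0,-0.8],"delta_rot":[0,0,0],"fingers":105},{"offset":[0,0,-0.42],"delta_rot":[0,0,0],"fingers":105},{"offset":[0,0,0],"delta_rot":[0,0,0],"fingers":255},{"offset":[0,0,0],"delta_rot":[0,0,0],"fingers":255},{"offset":[0,0,0],"delta_rot":[0,0,0],"fingers":255},{"offset":[0,0,0],"delta_rot":[0,0,0],"fingers":255}], force=50)

```text
t: 4.08
eef_pos: [566.9, -235.6, 28.9]
eef_rot: [[0.002, 0.976, 0.216], [-0.001, 0.216, -0.976], [-1.0, 0.001, 0.001]]
wrist_force: [-1.0, -0.6, 4.5]
grip_width: 20.6
```

Request:
arm_command(moves=[{"offset":[0,0,1],"delta_rot":[0,0,0],"fingers":255},{"offset":[0,0,1],"delta_rot":[0,0,0],"fingers":255},{"offset":[0,0,1],"delta_rot":[0,0,0],"fingers":255},{"offset":[0,0,1],"delta_rot":[0,0,0],"fingers":255},{"offset":[0,0,1],"delta_rot":[0,0,0],"fingers":255},{"offset":[-0.2,0.85,0.2],"delta_rot":[0,0,1],"fingers":255},{"offset":[-0.2,0.85,0.2],"delta_rot":[0,0,1],"fingers":255},{"offset":[-0.2,0.85,0.2],"delta_rot":[0,0,1],"fingers":255},{"offset":[-0.2,0.85,0.2],"delta_rot":[0,0,1],"fingers":255}])

```text
t: 5.2
eef_pos: [545.9, -149.4, 172.7]
eef_rot: [[-0.001, 0.842, 0.539], [0.0, 0.539, -0.842], [-1.0, -0.0, -0.001]]
wrist_force: [0.8, -0.8, -2.2]
grip_width: 20.7
```

Request:
arm_command(moves=[{"offset":[-0.22,0.85,0.2],"delta_rot":[0,0,1],"fingers":255},{"offset":[-0.22,0.85,0.2],"delta_rot":[0,0,1],"fingers":255},{"offset":[-0.22,0.85,0.2],"delta_rot":[0,0,1],"fingers":255},{"offset":[-0.22,0.85,0.2],"delta_rot":[0,0,1],"fingers":255},{"offset":[-0.22,0.85,0.2],"delta_rot":[0,0,1],"fingers":255},{"offset":[-0.22,0.85,0.2],"delta_rot":[0,0,1],"fingers":255},{"offset":[-0.22,0.85,0.2],"delta_rot":[0,0,1],"fingers":255},{"offset":[-0.22,0.85,0.2],"delta_rot":[0,0,1],"fingers":255},{"offset":[-0.22,0.85,0.2],"delta_rot":[0,0,1],"fingers":255}])

```text
t: 6.32
eef_pos: [496.3, 41.7, 217.8]
eef_rot: [[-0.001, 0.214, 0.977], [0.0, 0.977, -0.214], [-1.0, 0.0, -0.001]]
wrist_force: [-0.1, 0.0, -1.7]
grip_width: 20.6
```

Request:
arm_command(moves=[{"offset":[-0.22,0.85,0.2],"delta_rot":[0,0,1],"fingers":255},{"offset":[-0.22,0.85,0.2],"delta_rot":[0,0,1],"fingers":255},{"offset":[-0.22,0.85,0.2],"delta_rot":[0,0,1],"fingers":255},{"offset":[0,0,0],"delta_rot":[0,-1,0],"fingers":255},{"offset":[0,0,0],"delta_rot":[0,-1,0],"fingers":255},{"offset":[0,0,0],"delta_rot":[0,-1,0],"fingers":255},{"offset":[0,0,0],"delta_rot":[0,-1,0],"fingers":255},{"offset":[0,0,0],"delta_rot":[0,-1,0],"fingers":255},{"offset":[0,0,0],"delta_rot":[0,-1,0],"fingers":255},{"offset":[0,0,0],"delta_rot":[0,0,0],"fingers":255}])

```text
t: 7.58
eef_pos: [478.6, 104.8, 232.0]
eef_rot: [[0.497, -0.038, 0.867], [0.0, 0.999, 0.043], [-0.867, -0.021, 0.497]]
wrist_force: [0.3, 0.7, -0.9]
grip_width: 20.6
```

Run:
```python
from h import *
np.set_printoptions(precision=3,suppress=True)
print({k:bot.state()[k] for k in('t','qpos','eef_pos','eef_rot','grip_width')})
im,c=snap('wrist','w3'); print(c)
for b in blobs(im,(50,100,30),(80,255,255),60): print('green',b)
for b in blobs(im,(5,180,80),(18,255,255),60): print('orange',b)
```

```text
{'t': 7.575, 'qpos': array([  4.849,   4.501, 117.069,  -5.003,  28.777, -83.885]), 'eef_pos': array([478.63 , 104.79 , 231.976]), 'eef_rot': array([[ 0.497, -0.038,  0.867],
       [ 0.   ,  0.999,  0.043],
       [-0.867, -0.021,  0.497]]), 'grip_width': 20.614183175598374}
{'fx': 361.4296078800415, 'fy': 361.4296078800415, 'cx': 322.80251539879237, 'cy': 244.11373509162368, 'extrinsics': array([[ -0.038,   0.666,   0.745, 344.993],
       [  0.999,   0.042,   0.014, 100.464],
       [ -0.022,   0.745,  -0.667, 300.793],
       [  0.   ,   0.   ,   0.   ,   1.   ]])}
green (np.int32(1795), [225.7, 132.0], [195, 110, 63, 56])
green (np.int32(1111), [327.5, 124.3], [299, 111, 58, 40])
green (np.int32(797), [407.4, 135.2], [397, 113, 32, 56])
green (np.int32(302), [454.8, 139.5], [448, 114, 14, 55])
green (np.int32(1449), [237.3, 305.2], [211, 276, 53, 49])
green (np.int32(859), [408.3, 313.0], [386, 285, 53, 43])
orange (np.int32(1516), [328.7, 49.5], [318, 16, 23, 70])
orange (np.int32(6726), [33.1, 158.0], [0, 60, 101, 147])
orange (np.int32(1236), [33.7, 262.9], [0, 249, 72, 27])
```

View pics/w3.png

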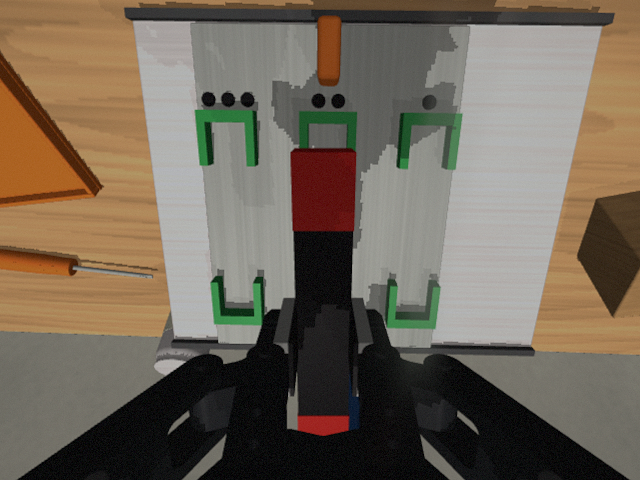

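The wrist view shows the red tube held over pocket 2. The dots are at (228,99), (328,101) and (429,102), and the U guides of pockets 3 and 1 are at (227,138), (237,300), (430,140) and (412,306). Next I fit the plate plane and pocket 1.

```bash
cat >> h.py <<'E'
def axes(yaw,sl=30):
    a=np.radians(yaw);b=np.radians(sl)
    Rz=np.array([[np.cos(a),-np.sin(a),0],[np.sin(a),np.cos(a),0],[0,0,1]])
    return Rz@np.array([[np.cos(b),0,-np.sin(b)],[0,1,0],[np.sin(b),0,np.cos(b)]])
def onplane(c,u,v,A,d):
    o,r=ray(c,u,v); n=A[:,2]; return A.T@(o+r*(d-n@o)/(n@r))   # returns coordinates in frame axes A
E
python3 - <<'E'
from h import *
np.set_printoptions(precision=1,suppress=True)
im=cv2.imread('pics/w3.png')[:,:,::-1].copy(); c=bot.get_calibration('wrist'); c['extrinsics']=np.load('pics/w3.npy')
g=cv2.cvtColor(im,cv2.COLOR_RGB2GRAY); m=(g<45).astype(np.uint8)
m[:85]=0;m[120:]=0;n,l,s,ce=cv2.connectedComponentsWithStats(m)
D=[ce[i] for i in range(1,n) if 60<s[i,4]<400]; D.sort(key=lambda p:p[0]); print(np.array(D))
h=cv2.cvtColor(im,cv2.COLOR_RGB2HSV); gm=cv2.inRange(h,np.array((45,90,20)),np.array((85,255,255)))
for x0,x1 in((190,265),(380,470)):
  for y0,y1 in((100,175),(270,335)):
    ys,xs=np.nonzero(gm[y0:y1,x0:x1]); xs+=x0;ys+=y0
    q=[xs[ys==y] for y in range(ys.min(),ys.max()+1)]
    print(x0,y0,'v',ys.min(),ys.max(),'u',xs.min(),xs.max(), [(y,xs[ys==y].min(),xs[ys==y].max()) for y in (ys.min()+2,ys.min()+6,ys.max()-6,ys.max()-2)])
corn=[(191,22.5),(469,24),(219,346),(431,348)]
for yaw in (1,1.6,2.2):
    A=axes(yaw)
    for d in (-175,-180,-185,-190,-195,-200):
        P=[onplane(c,*p,A,d) for p in corn]; Q=[onplane(c,*p,A,d) for p in D]
        print(yaw,d,'wid',P[1][1]-P[0][1],P[3][1]-P[2][1],'len',P[2][0]-P[0][0],P[3][0]-P[1][0],'skew',P[1][0]-P[0][0],P[3][0]-P[2][0],'dots',Q[-1][1]-np.mean([q[1] for q in Q[:3]]))
E
```

```text
[[ 24.5 100.4]
 [208.2  98.9]
 [227.7  99.3]
 [247.   99.5]
 [318.1 100.4]
 [337.9 100.6]]
190 100 v 110 165 u 195 257 [(np.int64(112), np.int64(195), np.int64(255)), (np.int64(116), np.int64(196), np.int64(255)), (np.int64(159), np.int64(200), np.int64(257)), (np.int64(163), np.int64(200), np.int64(257))]
190 270 v 276 324 u 211 264 [(np.int64(278), np.int64(214), np.int64(262)), (np.int64(282), np.int64(211), np.int64(262)), (np.int64(318), np.int64(214), np.int64(263)), (np.int64(322), np.int64(214), np.int64(262))]
380 100 v 113 168 u 397 461 [(np.int64(115), np.int64(401), np.int64(461)), (np.int64(119), np.int64(400), np.int64(461)), (np.int64(162), np.int64(397), np.int64(455)), (np.int64(166), np.int64(397), np.int64(455))]
380 270 v 280 328 u 384 439 [(np.int64(282), np.int64(388), np.int64(390)), (np.int64(286), np.int64(390), np.int64(397)), (np.int64(322), np.int64(387), np.int64(435)), (np.int64(326), np.int64(387), np.int64(434))]
1 -175 wid 176.7084250777826 178.40659288330409 len 239.0841504237681 238.73055185376273 skew -3.9867937616004383 -4.340392331605813 dots 125
[... 2015 characters left out ...]
34936078903052703 -2.4020857557169393 dots 127.72137635562603
2.2 -185 wid 182.8594148145061 184.6068518388467 len 248.23390921819117 246.1426277360806 skew -0.35592286376999027 -2.44720434588055 dots 130.12037831516759
2.2 -190 wid 186.2307552620268 188.01040941407518 len 252.81054542498646 250.68070742745124 skew -0.36248493850951036 -2.4923229360447294 dots 132.51938027470914
2.2 -195 wid 189.60209570954748 191.41396698930376 len 257.38718163178186 255.2187871188222 skew -0.36904701324880307 -2.537441526208454 dots 134.91838223425066
2.2 -200 wid 192.9734361570682 194.81752456453225 len 261.96381783857703 259.75686681019323 skew -0.37560908798838 -2.5825601163721785 dots 137.3173841937922
```

Run:
```python
from h import *
np.set_printoptions(precision=1,suppress=True)
c=bot.get_calibration('wrist'); c['extrinsics']=np.load('pics/w3.npy')
for yaw in(1.8,2.4):
 A=axes(yaw)
 for d in(-189,-192,-195):
  p3,p2,p1=[onplane(c,*p,A,d) for p in((227.7,99.2),(328,100.5),(429.5,102))]
  L1,L3=[onplane(c,*p,A,d+14) for p in((431,113),(225.5,110))]
  U1,U3=[onplane(c,*p,A,d+14) for p in((411.5,328.5),(238,325))]
  # lateral rims at 14 high: low left/right
  e=[onplane(c,*p,A,d+14)[1] for p in((461.5,118),(195.5,114),(439,300),(211.5,300))]
  i=[onplane(c,*p,A,d+14)[1] for p in((455,165),(200,162))]
  print(yaw,d,'dots y',p1[1],p2[1],p3[1],'x',p1[0],p2[0],p3[0]);print('  stop x',L1[0],U1[0],L3[0],U3[0],'len',U1[0]-L1[0],U3[0]-L3[0],'rim y mid',(e[0]+e[1])/2,(e[2]+e[3])/2,e[0]-e[1],e[2]-e[3])
  ym=(e[0]+e[1]+e[2]+e[3])/4; xm=(L1[0]+U1[0]+L3[0]+U3[0])/4
  for k in(1,2,3): print('   pocket',k,A@np.array([xm,ym+72*(2-k),d]))
s=bot.state(); print(A.T@np.array(s['eef_pos']), 'tool in A\n', A.T@np.array(s['eef_rot']))
```

```text
1.8 -189 dots y 160.46618504776288 88.63711540298175 17.237232736907846 x 434.57101707326444 434.75311223025994 435.0549020854401
  stop x 442.3643737516837 608.7278302810328 442.78341975669707 609.268410579617 len 166.3634565293491 166.48499082291994 rim y mid 88.8918918281571 89.21800288418807 181.44689741228422 182.40369518812108
   pocket 1 [544.5 178.2  99.2]
   pocket 2 [546.8 106.3  99.2]
   pocket 3 [549.   34.3  99.2]
1.8 -192 dots y 161.23808762512616 88.62686542437264 16.449503654092407 x 434.3839031233953 434.5679811293012 434.8730571986528
  stop x 442.2566481402154 610.5286330464561 442.68050145813567 611.0754149043333 len 168.27198490624068 168.39491344619768 rim y mid 88.88401591030593 89.21386812570827 183.52846363983602 184.49623783888637
   pocket 1 [546.7 178.3  97. ]
   pocket 2 [549.  106.3  97. ]
   pocket 3 [551.3  34.4  97. ]
1.8 -195 dots y 162.00999020248946 88.61661544576353 15.66177457127695 x 434.19678917352616 434.38285002834226 434.69121231186557
  stop x 442.1489225287471 612.3294358118793 442.57758315957415 612.8824192290494 len 170.1805132831322 170
[... 860 characters left out ...]
68.3334103141977 rim y mid 83.7451082191819 82.79833728804202 183.21696682846624 184.2253566533228
   pocket 1 [545.7 178.3  97.4]
   pocket 2 [548.7 106.3  97.4]
   pocket 3 [551.7  34.4  97.4]
2.4 -195 dots y 156.83172536141592 83.65506283800975 10.716244054934025 x 435.69364474346315 435.1918620674026 434.8150956050034
  stop x 443.60707375072235 613.2726484388495 442.7152317776092 612.961189515242 len 169.66557468812715 170.24595773763286 rim y mid 83.7202892401908 82.76276141710916 185.29861620028936 186.318463010172
   pocket 1 [547.9 178.3  95.2]
   pocket 2 [550.9 106.4  95.2]
   pocket 3 [553.9  34.5  95.2]
[535.2  84.6 -40.4] tool in A
 [[-0. -0.  1.]
 [-0.  1.  0.]
 [-1. -0. -0.]]
```

Run:
```python
from h import *
np.set_printoptions(precision=1,suppress=True)
C={n:bot.get_calibration(n) for n in('scene','side')}
A=axes(2.0); p2=A.T@np.array([547.4,106.3,98.5]); print(p2)
for k,a,b in [('tip',(383,227),(300.5,260)),('mark',(368.7,235.4),(298.7,255.2)),('armend_top',(381,199.5),(320,238))]:
    p,e=tri(C['scene'],a,C['side'],b); print(k,p,e,'rel pocket2',A.T@p-p2)
for n,m,t in(('scene',(368.7,235.4),(383,227)),('side',(298.7,255.2),(300.5,260))): print(n,'mark',onplane(C[n],*m,A,p2[2])-p2,'tip',onplane(C[n],*t,A,p2[2]+8)-p2)
for n in C: print(n,'pocket2 px',proj(C[n],A@p2),'mark guess',proj(C[n],A@(p2+[95,0,0])))
```

```text
[ 526.2   87.1 -190.1]
tip [622.5 147.5 160. ] 1.8430883647112837 rel pocket2 [97.  38.6 15. ]
mark [632.2 111.2 146.9] 1.441567255238549 rel pocket2 [97.8  1.9 -0.5]
armend_top [582.2 147.  213.3] 1.4972690698215687 rel pocket2 [88.7 39.5 81.3]
scene mark [97.3  1.7  0. ] tip [74.4 44.1  8. ]
side mark [98.4  4.   0. ] tip [95.3 29.5  8. ]
scene pocket2 px (np.float64(358.67001373200236), np.float64(223.82267308644097)) mark guess (np.float64(367.7841970322411), np.float64(235.19524999718513))
side pocket2 px (np.float64(339.36113282976964), np.float64(274.11268117373015)) mark guess (np.float64(300.3440784690721), np.float64(254.86415951137576))
```

The mark lies at (97.5, 1.5, 0) relative to pocket 2, so the plate plane agrees across views. The punch is about 38 mm to +y of it and clear of the gripper at pocket 1. Now I go to hover over pocket 1.

Request:
arm_command(moves=[{"offset":[0.35,0.74,-0.76],"delta_rot":[0,0,0],"fingers":255},{"offset":[0.35,0.74,-0.76],"delta_rot":[0,0,0],"fingers":255},{"offset":[0.35,0.73,-0.76],"delta_rot":[0,0,0],"fingers":255},{"offset":[0.33,0.7,-0.76],"delta_rot":[0,0,0],"fingers":255},{"offset":[0,0,0],"delta_rot":[0,0,0],"fingers":255},{"offset":[0,0,0],"delta_rot":[0,0,0],"fingers":255}])

```text
t: 8.38
eef_pos: [515.2, 177.2, 157.1]
eef_rot: [[0.5, -0.037, 0.865], [-0.0, 0.999, 0.043], [-0.866, -0.022, 0.499]]
wrist_force: [0.2, 0.4, -0.5]
grip_width: 20.5
```

Run:
```python
from h import *
np.set_printoptions(precision=3,suppress=True)
s=bot.state();print({k:s[k] for k in('t','eef_pos','eef_rot','wrist_force')})
A=axes(1.95); p2=A.T@np.array([547.4,106.3,98.5]); print('TCP rel pocket1',A.T@s['eef_pos']-p2-[0,72,0])
im,c=snap('wrist','w4'); cv2.imwrite('pics/w4.png',im[:,:,::-1])
```

```text
{'t': 8.375, 'eef_pos': array([515.204, 177.205, 157.149]), 'eef_rot': array([[ 0.5  , -0.037,  0.865],
       [-0.   ,  0.999,  0.043],
       [-0.866, -0.022,  0.499]]), 'wrist_force': array([ 0.188,  0.399, -0.487])}
TCP rel pocket1 [ 3.547 -0.041 65.674]
```

View pics/w4.png

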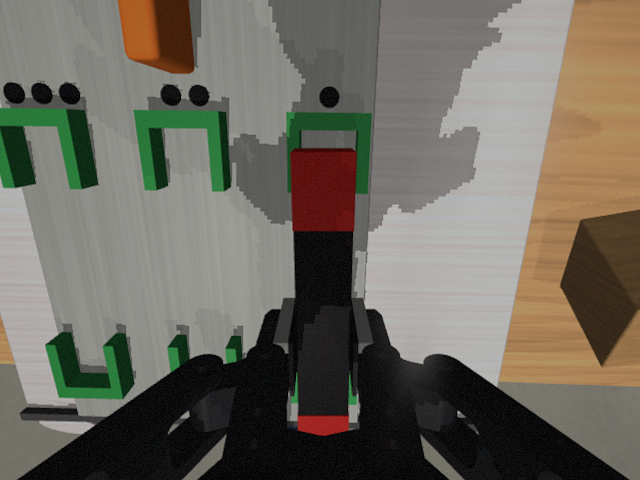

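The wrist view shows the low U at 287–371 and its dot at 330 against the tube at 324. That means about 1° of twist and a couple of mm in y, so I compute the correction.

```bash
cat >> h.py <<'E'
from scipy.spatial.transform import Rotation as Ro
def drot(yaw=1.95):
    A=axes(yaw); D=np.c_[-A[:,2],A[:,1],A[:,0]]; R=np.array(bot.state()['eef_rot']); return Ro.from_matrix(D@R.T).as_rotvec(degrees=True)/5
E
python3 - <<'E'
from h import *
np.set_printoptions(precision=3,suppress=True)
print(drot())
c=bot.get_calibration('wrist'); A=axes(1.95); p2=A.T@np.array([547.4,106.3,98.5]);d=p2[2]
for n,u,v,h in [('dot1',330.5,97,0),('dot2',185,95,0),('dot3',41.5,92.5,0),('U1 low rim',329,113,14),('U1 l',287,113,14),('U1 r',371,113,14),('U2 l',135,112,14),('U2 r',226,112,14),('U3 up l',46,345,14),('U3up r',131,345,14),('U3 upmid edge',94,398,14),('U1 up l',298,398,0),('U1 up r',350,398,0)]:
    print(n,onplane(c,u,v,A,d+h)-p2)
print(A.T@bot.state()['eef_pos']-p2)
E
```

```text
[ 0.246  0.009 -0.028]
dot1 [-90.916  72.437   0.   ]
dot2 [-90.91   0.29   0.  ]
dot3 [-91.149 -71.517   0.   ]
U1 low rim [-83.089  71.868  14.   ]
U1 l [-82.826  52.369  14.   ]
U1 r [-83.352  91.292  14.   ]
U2 l [-82.303 -18.765  14.   ]
U2 r [-82.879  23.946  14.   ]
U3 up l [ 45.942 -90.144  14.   ]
U3up r [ 44.65  -40.197  14.   ]
U3 upmid edge [ 83.111 -68.953  14.   ]
U1 up l [91.79  54.998  0.   ]
U1 up r [90.789 88.896 -0.   ]
[ 3.709 71.823 65.965]
```

Request:
arm_command(moves=[{"offset":[-0.04,0.02,-0.04],"delta_rot":[0.25,0,-0.03],"fingers":255},{"offset":[0.2,0.01,-0.36],"delta_rot":[0,0,0],"fingers":255},{"offset":[0.2,0.01,-0.35],"delta_rot":[0,0,0],"fingers":255},{"offset":[0.2,0.01,-0.35],"delta_rot":[0,0,0],"fingers":255},{"offset":[0.12,0,-0.2],"delta_rot":[0,0,0],"fingers":255},{"offset":[0.05,0,-0.09],"delta_rot":[0,0,0],"fingers":255},{"offset":[0,0,0],"delta_rot":[0,0,0],"fingers":255},{"offset":[0,0,0],"delta_rot":[0,0,0],"fingers":255}])

```text
t: 9.43
eef_pos: [534.8, 181.2, 128.0]
eef_rot: [[0.493, -0.032, 0.87], [0.012, 0.999, 0.03], [-0.87, -0.004, 0.493]]
wrist_force: [1.0, -1.0, -1.5]
grip_width: 20.8
```

```bash
cat >> h.py <<'E'
def rel():
    s=bot.state(); A=axes(1.95); p2=A.T@np.array([547.4,106.3,98.5]); return A.T@s['eef_pos']-p2, A.T@s['wrist_force'], s['grip_width'], drot()
E
python3 -c "
from h import *
np.set_printoptions(precision=2,suppress=True)
print(*rel())"
```

```text
[ 6.03 75.25 30.62] [ 0.1  -1.07 -1.84] 20.79822696396976 [ 0.05 -0.09  0.02]
```

```bash
python3 -c "
from h import *
np.set_printoptions(precision=2,suppress=True)
im,c=snap('wrist','w5'); print(*rel())
im2,_=snap('side','s5'); cv2.imwrite('pics/c5.png',np.hstack([cv2.resize(im[60:460,160:490],(495,600)),cv2.resize(im2[215:355,250:420],(305,251))[:,:,:] if 0 else np.vstack([cv2.resize(im2[215:355,250:420],(305,251)),np.zeros((349,305,3),np.uint8)])])[:,:,::-1])"
```

```text
[ 6.08 75.23 30.65] [-0.58 -0.36 -1.17] 20.673169962313533 [ 0.05 -0.09  0.02]
```

View pics/c5.png

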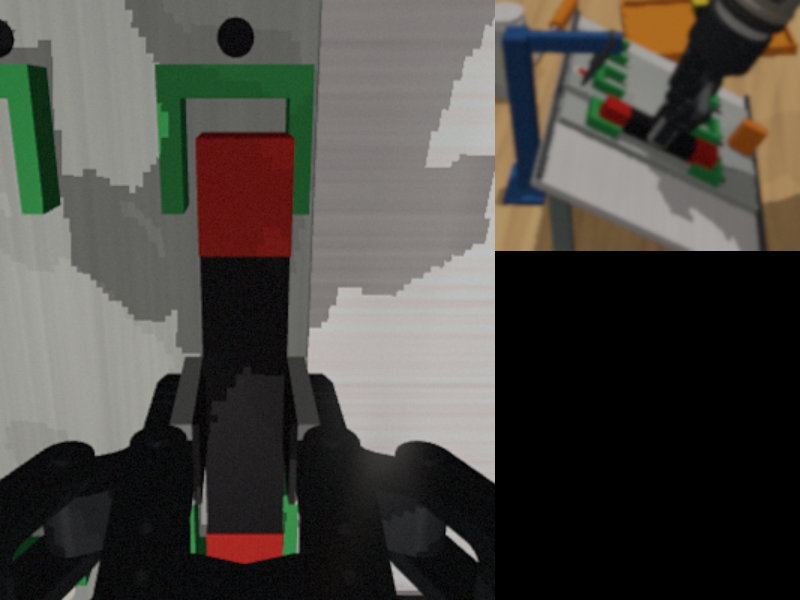

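The tube is over pocket 1 but 3 mm too far to +y and 5 mm high, with no contact. I correct from the measured pose.

Request:
arm_command(moves=[{"offset":[-0.15,-0.12,-0.09],"delta_rot":[0.05,-0.09,0.02],"fingers":255},{"offset":[0,0,0],"delta_rot":[0,0,0],"fingers":255},{"offset":[0,0,0],"delta_rot":[0,0,0],"fingers":255}])

```text
t: 9.9
eef_pos: [532.4, 179.9, 130.1]
eef_rot: [[0.494, -0.032, 0.869], [0.013, 0.999, 0.029], [-0.869, -0.003, 0.494]]
wrist_force: [-0.3, -0.2, -1.5]
grip_width: 20.6
```

```bash
python3 -c "
from h import *
np.set_printoptions(precision=2,suppress=True)
print(*rel(),bot.state()['eef_pos'],bot.state()['qpos'])"
```

```text
[ 5.03 74.04 33.63] [-1.03 -0.2  -1.12] 20.63166668560504 [ 0.04 -0.08  0.03] [532.43 179.87 130.14] [ 14.15  21.69 114.31 -22.81  16.21 -57.34]
```

Joint 5 is at its lower limit (16.2°), so the full 30° tool tilt can't be reached here. I use 25° tilt instead and let the tube pivot flat between lightly closed pads as it presses down.

Request:
arm_command(moves=[{"offset":[-0.08,-0.04,0.02],"delta_rot":[0.02,0.46,0.02],"fingers":255},{"offset":[-0.08,-0.04,0.02],"delta_rot":[0.02,0.46,0.01],"fingers":255},{"offset":[0,0,0],"delta_rot":[0,0,0],"fingers":255},{"offset":[0,0,0],"delta_rot":[0,0,0],"fingers":255}])

```text
t: 10.4
eef_pos: [528.3, 177.8, 130.8]
eef_rot: [[0.423, -0.034, 0.906], [0.017, 0.999, 0.03], [-0.906, 0.003, 0.423]]
wrist_force: [0.9, -0.1, -2.1]
grip_width: 20.6
```

```bash
python3 -c "
from h import *
np.set_printoptions(precision=2,suppress=True)
print(*rel(),bot.state()['eef_pos'],bot.state()['qpos'])"
```

```text
[ 1.73 72.09 36.31] [-0.29 -0.18 -2.23] 20.556065663344423 [ 0. -1. -0.] [528.3  177.78 130.82] [ 13.17  21.68 111.54 -12.    22.61 -68.65]
```

Request:
arm_command(moves=[{"offset":[0.08,0,-0.14],"delta_rot":[0,0,0],"fingers":255},{"offset":[0.08,0,-0.14],"delta_rot":[0,0,0],"fingers":255},{"offset":[0.04,0,-0.07],"delta_rot":[0,0,0],"fingers":255},{"offset":[0.04,0,-0.07],"delta_rot":[0,0,0],"fingers":255},{"offset":[0,0,0],"delta_rot":[0,0,0],"fingers":255},{"offset":[0,0,0],"delta_rot":[0,0,0],"fingers":255}], force=20)

```text
t: 11.15
eef_pos: [533.6, 177.9, 120.4]
eef_rot: [[0.421, -0.035, 0.906], [0.017, 0.999, 0.03], [-0.907, 0.002, 0.421]]
wrist_force: [-5.9, -1.2, 3.5]
grip_width: 20.7
```

```bash
python3 -c "
from h import *
np.set_printoptions(precision=2,suppress=True)
print(*rel(),bot.state()['eef_pos'],bot.state()['qpos'])"
```

```text
[ 1.06 72.01 24.64] [-3.38 -0.98  6.01] 20.663290552421323 [ 0.01 -1.01 -0.01] [533.55 177.88 120.36] [ 13.02  23.13 111.35 -12.4   21.43 -68.34]
```

Request:
arm_command(moves=[{"offset":[0,0,0],"delta_rot":[0,0,0],"fingers":130},{"offset":[0,0,0],"delta_rot":[0,0,0],"fingers":105},{"offset":[0,0,0],"delta_rot":[0,0,0],"fingers":105},{"offset":[0,0,0],"delta_rot":[0,0,0],"fingers":105},{"offset":[-0.3,0,0.6],"delta_rot":[0,0,0],"fingers":105},{"offset":[-0.4,0,0.8],"delta_rot":[0,0,0],"fingers":105},{"offset":[-0.4,0,0.8],"delta_rot":[0,0,0],"fingers":105},{"offset":[-0.3,-0.3,0.8],"delta_rot":[0,0,0],"fingers":105},{"offset":[0,0,0],"delta_rot":[0,0,0],"fingers":105}])

```text
t: 12.28
eef_pos: [499.7, 170.5, 197.9]
eef_rot: [[0.426, -0.034, 0.904], [0.018, 0.999, 0.029], [-0.905, 0.004, 0.426]]
wrist_force: [0.1, -0.1, -0.4]
grip_width: 50.1
```

```bash
python3 -c "
from h import *
np.set_printoptions(precision=2,suppress=True)
im,c=snap('wrist','w6'); print(*rel())
im2,_=snap('side','s6'); cv2.imwrite('pics/c6.png',np.hstack([cv2.resize(im,(480,360)),cv2.resize(im2[215:355,260:400],(320,360))])[:,:,::-1])
A=axes(1.95); p2=A.T@np.array([547.4,106.3,98.5])
for b in blobs(im,(0,150,30),(5,255,255),150)+blobs(im,(172,150,30),(180,255,255),150): print(b,onplane(c,*b[1],A,p2[2]+22)-p2)"
```

```text
[  9.55  65.77 107.88] [-0.27 -0.23 -1.18] 50.05331603873205 [-0.01 -0.97 -0.  ]
(np.int32(1594), [332.7, 154.9], [314, 131, 38, 49]) [-61.92  71.19  22.  ]
(np.int32(1321), [331.9, 328.6], [315, 309, 34, 40]) [49.64 71.32 22.  ]
```

View pics/c6.png

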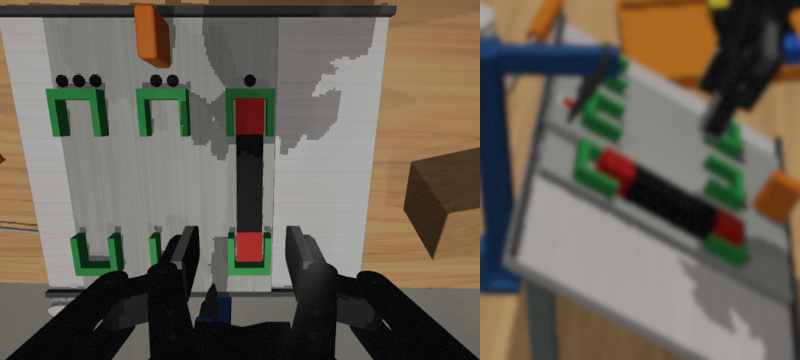

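Red is seated in pocket 1: caps at x -62/+50 on the slope, y 71, spacing 111.6 mm, resting on the low stop. Now for yellow, gripping it with the tool pitched about 6° so the tube comes out nearly flat.

Request:
arm_command(moves=[{"offset":[0,-0.8,0.1],"delta_rot":[-0.03,0.89,0],"fingers":105},{"offset":[0,-0.8,0.1],"delta_rot":[-0.03,0.89,0],"fingers":105},{"offset":[0,-0.8,0.1],"delta_rot":[-0.03,0.89,0],"fingers":105},{"offset":[0,-0.8,0],"delta_rot":[-0.03,0.89,0],"fingers":105},{"offset":[0,-0.8,0],"delta_rot":[-0.03,0.89,0],"fingers":105},{"offset":[0,-0.8,0],"delta_rot":[-0.03,0.89,0],"fingers":105},{"offset":[0,-0.8,0],"delta_rot":[-0.03,0.89,0],"fingers":105}])

```text
t: 13.25
eef_pos: [499.3, 29.7, 202.0]
eef_rot: [[-0.112, -0.033, 0.993], [-0.001, 0.999, 0.033], [-0.994, 0.003, -0.112]]
wrist_force: [-0.5, -0.0, -0.5]
grip_width: 50.3
```

Request:
arm_command(moves=[{"offset":[-0.03,-0.69,-0.1],"delta_rot":[0,0,-0.97],"fingers":105},{"offset":[-0.03,-0.69,-0.1],"delta_rot":[0,0,-0.97],"fingers":105},{"offset":[-0.03,-0.69,-0.1],"delta_rot":[0,0,-0.97],"fingers":105},{"offset":[-0.03,-0.69,-0.1],"delta_rot":[0,0,-0.97],"fingers":105},{"offset":[-0.03,-0.69,-0.1],"delta_rot":[0,0,-0.97],"fingers":105},{"offset":[-0.03,-0.69,-0.1],"delta_rot":[0,0,-0.97],"fingers":105},{"offset":[-0.03,-0.69,-0.1],"delta_rot":[0,0,-0.97],"fingers":105},{"offset":[-0.03,-0.69,-0.1],"delta_rot":[0,0,-0.97],"fingers":105}])

```text
t: 14.25
eef_pos: [493.2, -108.1, 181.7]
eef_rot: [[-0.086, 0.603, 0.793], [0.068, 0.798, -0.599], [-0.994, 0.002, -0.109]]
wrist_force: [0.2, 0.6, 0.3]
grip_width: 50.0
```

Request:
arm_command(moves=[{"offset":[-0.03,-0.69,-0.3],"delta_rot":[0,0,-0.97],"fingers":105},{"offset":[-0.03,-0.69,-0.3],"delta_rot":[0,0,-0.97],"fingers":105},{"offset":[-0.03,-0.69,-0.3],"delta_rot":[0,0,-0.97],"fingers":105},{"offset":[-0.03,-0.69,-0.3],"delta_rot":[0,0,-0.97],"fingers":105},{"offset":[-0.03,-0.69,-0.3],"delta_rot":[0,0,-0.97],"fingers":105},{"offset":[-0.03,-0.69,-0.3],"delta_rot":[0,0,-0.97],"fingers":105},{"offset":[-0.03,-0.69,-0.3],"delta_rot":[0,0,-0.97],"fingers":105},{"offset":[-0.03,-0.69,-0.3],"delta_rot":[0,0,-0.97],"fingers":105},{"offset":[0,0,0],"delta_rot":[0,0,0],"fingers":105}])

```text
t: 15.38
eef_pos: [486.8, -246.1, 121.4]
eef_rot: [[-0.026, 0.969, 0.244], [0.106, 0.246, -0.964], [-0.994, 0.001, -0.109]]
wrist_force: [0.4, 1.1, -0.6]
grip_width: 50.3
```

```bash
cat >> h.py <<'E'
def tray(f,k):
    im,c=snap('wrist',f); s=bot.state(); print(s['t'],s['eef_pos'],s['qpos']); print(np.array(s['eef_rot']))
    P=[]
    for n,lo,hi in [('yel',(22,150,40),(33,255,255)),('blu',(105,150,40),(130,255,255))]:
        for b in blobs(im,lo,hi,150):
            p=plane(c,*b[1],26); print(n,b,p)
            if n==k: P.append(p)
    if len(P)==2:
        d=P[0]-P[1]; m=(P[0]+P[1])/2; R=np.array(s['eef_rot']); print('len',np.linalg.norm(d),'yaw',np.degrees(np.arctan2(-d[0],d[1])),'jaw',np.degrees(np.arctan2(R[1,1],R[0,1])),'to go',(m-s['eef_pos'])/25)
E
python3 -c "
from h import *
np.set_printoptions(precision=3,suppress=True)
tray('w7','yel')"
```

```text
15.425 [ 487.046 -245.458  121.94 ] [-36.989  31.299  90.351   4.456  63.27  -53.483]
[[-0.026  0.969  0.246]
 [ 0.106  0.247 -0.963]
 [-0.994  0.001 -0.109]]
yel (np.int32(1597), [323.8, 180.1], [305, 156, 37, 47]) [ 471.956 -190.135   26.   ]
yel (np.int32(1031), [323.6, 346.4], [308, 327, 33, 38]) [ 499.771 -299.782   26.   ]
blu (np.int32(1910), [219.1, 184.1], [198, 161, 43, 47]) [ 409.036 -208.685   26.   ]
blu (np.int32(270), [209.8, 339.3], [203, 330, 18, 24]) [ 422.665 -313.903   26.   ]
len 113.12011991720067 yaw 14.234520852968492 jaw 14.313916680715156 to go [-0.047  0.02  -3.838]
```

Request:
arm_command(moves=[{"offset":[-0.04,0.02,-1],"delta_rot":[0,0,0],"fingers":105},{"offset":[0,0,-1],"delta_rot":[0,0,0],"fingers":105},{"offset":[0,0,-1],"delta_rot":[0,0,0],"fingers":105},{"offset":[0,0,-0.8],"delta_rot":[0,0,0],"fingers":105},{"offset":[0,0,0],"delta_rot":[0,0,0],"fingers":255},{"offset":[0,0,0],"delta_rot":[0,0,0],"fingers":255},{"offset":[0,0,0],"delta_rot":[0,0,0],"fingers":255},{"offset":[0,0,0],"delta_rot":[0,0,0],"fingers":255}], force=50)

```text
t: 16.42
eef_pos: [486.7, -245.2, 28.6]
eef_rot: [[-0.023, 0.969, 0.246], [0.104, 0.247, -0.963], [-0.994, 0.003, -0.107]]
wrist_force: [0.6, -0.1, -0.8]
grip_width: 20.6
```

Request:
arm_command(moves=[{"offset":[0,0,0.4],"delta_rot":[0,0,0],"fingers":255},{"offset":[0,0,1],"delta_rot":[0,0,0],"fingers":255},{"offset":[0,0,1],"delta_rot":[0,0,0],"fingers":255},{"offset":[0,0,1],"delta_rot":[0,0,0],"fingers":255},{"offset":[0,0,1],"delta_rot":[0,0,0],"fingers":255}])

```text
t: 17.05
eef_pos: [486.4, -245.2, 139.7]
eef_rot: [[-0.023, 0.969, 0.246], [0.104, 0.247, -0.963], [-0.994, 0.003, -0.107]]
wrist_force: [-0.3, 0.5, -1.9]
grip_width: 20.6
```

Request:
arm_command(moves=[{"offset":[0.015,0.87,0.6],"delta_rot":[0,0,0.97],"fingers":255},{"offset":[0.015,0.87,0.6],"delta_rot":[0,0,0.97],"fingers":255},{"offset":[0.015,0.87,0.6],"delta_rot":[0,0,0.97],"fingers":255},{"offset":[0.015,0.87,0.6],"delta_rot":[0,0,0.97],"fingers":255},{"offset":[0.015,0.87,0.6],"delta_rot":[0,0,0.97],"fingers":255},{"offset":[0.015,0.87,0.6],"delta_rot":[0,0,0.97],"fingers":255},{"offset":[0.015,0.87,0],"delta_rot":[0,0,0.97],"fingers":255},{"offset":[0.015,0.87,0],"delta_rot":[0,0,0.97],"fingers":255}])

```text
t: 18.05
eef_pos: [489.3, -70.4, 229.1]
eef_rot: [[-0.083, 0.599, 0.797], [0.066, 0.801, -0.595], [-0.994, 0.003, -0.106]]
wrist_force: [-0.1, 0.1, -0.8]
grip_width: 20.9
```

Request:
arm_command(moves=[{"offset":[0.015,0.87,0],"delta_rot":[0,0,0.97],"fingers":255},{"offset":[0.015,0.87,0],"delta_rot":[0,0,0.97],"fingers":255},{"offset":[0.015,0.87,0],"delta_rot":[0,0,0.97],"fingers":255},{"offset":[0.015,0.87,0],"delta_rot":[0,0,0.97],"fingers":255},{"offset":[0.015,0.87,0],"delta_rot":[0,0,0.97],"fingers":255},{"offset":[0.015,0.87,0],"delta_rot":[0,0,0.97],"fingers":255},{"offset":[0.015,0.87,0],"delta_rot":[0,0,0.97],"fingers":255},{"offset":[0.015,0.87,0],"delta_rot":[0,0,0.97],"fingers":255}])

```text
t: 19.05
eef_pos: [492.3, 103.5, 228.8]
eef_rot: [[-0.107, -0.035, 0.994], [-0.001, 0.999, 0.036], [-0.994, 0.003, -0.107]]
wrist_force: [-0.4, -0.2, -1.5]
grip_width: 20.5
```

Request:
arm_command(moves=[{"offset":[0,0,-0.24],"delta_rot":[0.034,-1,0],"fingers":255},{"offset":[0,0,-0.24],"delta_rot":[0.034,-1,0],"fingers":255},{"offset":[0,0,-0.24],"delta_rot":[0.034,-1,0],"fingers":255},{"offset":[0,0,-0.24],"delta_rot":[0.034,-1,0],"fingers":255},{"offset":[0,0,-0.24],"delta_rot":[0.034,-1,0],"fingers":255},{"offset":[0,0,-0.24],"delta_rot":[0.034,-1,0],"fingers":255},{"offset":[0,0,0],"delta_rot":[0,0,0],"fingers":255}])

```text
t: 19.92
eef_pos: [490.7, 102.8, 191.8]
eef_rot: [[0.402, -0.034, 0.915], [0.017, 0.999, 0.03], [-0.916, 0.003, 0.402]]
wrist_force: [-0.8, -0.4, -1.1]
grip_width: 21.1
```

```bash
python3 -c "
from h import *
np.set_printoptions(precision=2,suppress=True)
print(*rel(),bot.state()['eef_pos'],bot.state()['qpos'])"
```

```text
[ -2.5   -1.54 109.16] [-1.28 -0.35 -0.55] 21.14360665772594 [ 0.01 -1.26 -0.01] [490.74 102.83 191.78] [  3.3   10.65 114.62  -0.73  31.03 -88.09]
```

Request:
arm_command(moves=[{"offset":[0.28,0.05,-0.44],"delta_rot":[0,0,0],"fingers":255},{"offset":[0.28,0.05,-0.44],"delta_rot":[0,0,0],"fingers":255},{"offset":[0.28,0.02,-0.44],"delta_rot":[0,0,0],"fingers":255},{"offset":[0.28,0,-0.44],"delta_rot":[0,0,0],"fingers":255},{"offset":[0.28,0,-0.44],"delta_rot":[0,0,0],"fingers":255},{"offset":[0.28,0,-0.44],"delta_rot":[0,0,0],"fingers":255},{"offset":[0,0,0],"delta_rot":[0,0,0],"fingers":255},{"offset":[0,0,0],"delta_rot":[0,0,0],"fingers":255}])

```text
t: 20.92
eef_pos: [534.4, 105.9, 126.1]
eef_rot: [[0.404, -0.034, 0.914], [0.017, 0.999, 0.03], [-0.915, 0.003, 0.404]]
wrist_force: [0.3, 0.1, -1.2]
grip_width: 20.7
```

```bash
python3 -c "
from h import *
np.set_printoptions(precision=2,suppress=True)
print(*rel(),bot.state()['eef_pos'],bot.state()['qpos'])"
```

```text
[ 2.54  0.03 30.39] [-0.34  0.13 -1.22] 20.6809162872135 [ 0.01 -1.23 -0.01] [534.41 105.89 126.09] [  3.37  20.92 113.4   -1.1   21.84 -87.62]
```

Request:
arm_command(moves=[{"offset":[0.02,0.01,-0.09],"delta_rot":[0,0,0],"fingers":255},{"offset":[0.02,0,-0.08],"delta_rot":[0,0,0],"fingers":255},{"offset":[0.03,0,-0.08],"delta_rot":[0,0,0],"fingers":255},{"offset":[0,0,0],"delta_rot":[0,0,0],"fingers":255},{"offset":[0,0,0],"delta_rot":[0,0,0],"fingers":255}], force=20)

```text
t: 21.55
eef_pos: [536.2, 106.1, 119.8]
eef_rot: [[0.404, -0.034, 0.914], [0.017, 0.999, 0.03], [-0.915, 0.003, 0.404]]
wrist_force: [-0.4, -1.1, -1.6]
grip_width: 20.6
```

```bash
python3 -c "
from h import *
np.set_printoptions(precision=2,suppress=True)
print(*rel(),bot.state()['eef_pos'],bot.state()['qpos'])"
```

```text
[ 0.93  0.21 24.02] [-1.17 -1.11 -1.18] 20.60331027274375 [ 0.01 -1.23 -0.01] [536.19 106.13 119.77] [  3.39  21.72 113.51  -1.17  20.93 -87.54]
```

Request:
arm_command(moves=[{"offset":[0.02,0,-0.04],"delta_rot":[0,0,0],"fingers":255},{"offset":[0,0,0],"delta_rot":[0,0,0],"fingers":130},{"offset":[0,0,0],"delta_rot":[0,0,0],"fingers":105},{"offset":[0,0,0],"delta_rot":[0,0,0],"fingers":105},{"offset":[-0.2,0,0.5],"delta_rot":[0,0,0],"fingers":105},{"offset":[-0.4,0,0.8],"delta_rot":[0,0,0],"fingers":105},{"offset":[-0.4,0,0.8],"delta_rot":[0,0,0],"fingers":105},{"offset":[-0.3,-0.2,0.9],"delta_rot":[0,0,0],"fingers":105},{"offset":[0,0,0],"delta_rot":[0,0,0],"fingers":105}])

```text
t: 22.68
eef_pos: [504.7, 101.1, 196.2]
eef_rot: [[0.408, -0.034, 0.912], [0.017, 0.999, 0.03], [-0.913, 0.003, 0.409]]
wrist_force: [0.9, 0.2, 1.2]
grip_width: 50.2
```

```bash
cat >> h.py <<'E'
def shut(f,ks=('red','yel','blu')):
    im,c=snap('wrist',f); print(*rel(),bot.state()['eef_pos'],bot.state()['t'])
    A=axes(1.95); p2=A.T@np.array([547.4,106.3,98.5])
    for n,lo,hi in [('red',(0,150,30),(4,255,255)),('red',(172,150,30),(180,255,255)),('yel',(22,150,40),(33,255,255)),('blu',(105,150,40),(130,255,255))]:
        if n in ks:
            for b in blobs(im,lo,hi,150): print(n,b,onplane(c,*b[1],A,p2[2]+22)-p2)
    return im,c
E
python3 -c "
from h import *
np.set_printoptions(precision=2,suppress=True)
shut('w8')"
```

```text
[ 10.8   -3.7  105.09] [-0.13 -0.51  0.05] 49.929803913311034 [ 0.01 -1.2  -0.  ] [504.36 101.14 194.91] 22.725
red (np.int32(424), [456.8, 143.4], [440, 131, 31, 48]) [-68.64  73.77  22.  ]
red (np.int32(1130), [440.3, 329.2], [422, 311, 35, 41]) [48.18 72.32 22.  ]
red (np.int32(214), [328.5, 378.5], [320, 372, 18, 15]) [83.88 -0.43 22.  ]
yel (np.int32(1379), [329.0, 158.5], [310, 134, 39, 50]) [-60.1   -0.59  22.  ]
yel (np.int32(1327), [328.9, 334.6], [312, 315, 34, 40]) [51.88 -0.27 22.  ]
blu (np.int32(476), [364.9, 414.8], [354, 401, 24, 28]) [111.85  24.75  22.  ]
```

Yellow is seated: cap spacing 112 mm, centre x -4, y -0.4. Now blue.

Request:
arm_command(moves=[{"offset":[-0.3,-0.8,0.1],"delta_rot":[-0.034,1,0],"fingers":105},{"offset":[-0.3,-0.8,0.1],"delta_rot":[-0.034,1,0],"fingers":105},{"offset":[-0.3,-0.8,0.1],"delta_rot":[-0.034,1,0],"fingers":105},{"offset":[-0.3,-0.8,0],"delta_rot":[-0.034,1,0],"fingers":105},{"offset":[-0.3,-0.8,0],"delta_rot":[-0.034,1,0],"fingers":105},{"offset":[-0.3,-0.8,0],"delta_rot":[-0.034,1,0],"fingers":105}])

```text
t: 23.48
eef_pos: [458.8, -19.4, 200.4]
eef_rot: [[-0.112, -0.033, 0.993], [-0.001, 0.999, 0.033], [-0.994, 0.003, -0.112]]
wrist_force: [0.2, 0.1, -0.1]
grip_width: 50.3
```

Request:
arm_command(moves=[{"offset":[-0.1,-0.61,-0.1],"delta_rot":[0,0,-1],"fingers":105},{"offset":[-0.1,-0.61,-0.1],"delta_rot":[0,0,-1],"fingers":105},{"offset":[-0.1,-0.61,-0.1],"delta_rot":[0,0,-1],"fingers":105},{"offset":[-0.1,-0.61,-0.1],"delta_rot":[0,0,-1],"fingers":105},{"offset":[-0.1,-0.61,-0.1],"delta_rot":[0,0,-1],"fingers":105},{"offset":[-0.1,-0.61,-0.1],"delta_rot":[0,0,-1],"fingers":105},{"offset":[-0.1,-0.61,-0.1],"delta_rot":[0,0,-1],"fingers":105},{"offset":[-0.1,-0.61,-0.1],"delta_rot":[0,0,-1],"fingers":105}])

```text
t: 24.48
eef_pos: [438.9, -141.2, 180.1]
eef_rot: [[-0.084, 0.62, 0.78], [0.069, 0.785, -0.616], [-0.994, 0.002, -0.109]]
wrist_force: [-0.3, -0.1, 0.1]
grip_width: 50.4
```

Request:
arm_command(moves=[{"offset":[-0.1,-0.61,-0.3],"delta_rot":[0,0,-1],"fingers":105},{"offset":[-0.1,-0.61,-0.3],"delta_rot":[0,0,-1],"fingers":105},{"offset":[-0.1,-0.61,-0.3],"delta_rot":[0,0,-1],"fingers":105},{"offset":[-0.1,-0.61,-0.3],"delta_rot":[0,0,-1],"fingers":105},{"offset":[-0.1,-0.61,-0.3],"delta_rot":[0,0,-1],"fingers":105},{"offset":[-0.1,-0.61,-0.3],"delta_rot":[0,0,-1],"fingers":105},{"offset":[-0.1,-0.61,-0.3],"delta_rot":[0,0,-1],"fingers":105},{"offset":[-0.1,-0.61,-0.3],"delta_rot":[0,0,-1],"fingers":105},{"offset":[0,0,0],"delta_rot":[0,0,0],"fingers":105}])

```text
t: 25.6
eef_pos: [418.5, -263.2, 119.9]
eef_rot: [[-0.021, 0.979, 0.204], [0.107, 0.205, -0.973], [-0.994, 0.001, -0.109]]
wrist_force: [-0.0, 0.7, 0.4]
grip_width: 50.4
```

```bash
python3 -c "
from h import *
np.set_printoptions(precision=3,suppress=True)
tray('w9','blu')"
```

```text
25.65 [ 418.79  -262.628  120.392] [-43.208  26.995  98.614   4.241  59.552 -57.451]
[[-0.021  0.978  0.206]
 [ 0.107  0.207 -0.973]
 [-0.994  0.002 -0.109]]
blu (np.int32(1616), [324.9, 184.4], [307, 162, 36, 46]) [ 407.343 -209.043   26.   ]
blu (np.int32(1205), [325.3, 350.5], [309, 332, 33, 38]) [ 430.977 -319.379   26.   ]
len 112.83855087767368 yaw 12.089782806433197 jaw 11.922163767258148 to go [ 0.015 -0.063 -3.776]
```

Request:
arm_command(moves=[{"offset":[0.02,-0.06,-1],"delta_rot":[0,0,0],"fingers":105},{"offset":[0,0,-1],"delta_rot":[0,0,0],"fingers":105},{"offset":[0,0,-1],"delta_rot":[0,0,0],"fingers":105},{"offset":[0,0,-0.72],"delta_rot":[0,0,0],"fingers":105},{"offset":[0,0,0],"delta_rot":[0,0,0],"fingers":255},{"offset":[0,0,0],"delta_rot":[0,0,0],"fingers":255},{"offset":[0,0,0],"delta_rot":[0,0,0],"fingers":255},{"offset":[0,0,0],"delta_rot":[0,0,0],"fingers":255}], force=50)

```text
t: 26.65
eef_pos: [419.9, -264.5, 28.8]
eef_rot: [[-0.019, 0.979, 0.205], [0.105, 0.206, -0.973], [-0.994, 0.003, -0.107]]
wrist_force: [0.9, 0.6, -0.7]
grip_width: 21.0
```

Request:
arm_command(moves=[{"offset":[0,0,0.4],"delta_rot":[0,0,0],"fingers":255},{"offset":[0,0,1],"delta_rot":[0,0,0],"fingers":255},{"offset":[0,0,1],"delta_rot":[0,0,0],"fingers":255},{"offset":[0,0,1],"delta_rot":[0,0,0],"fingers":255},{"offset":[0,0,1],"delta_rot":[0,0,0],"fingers":255}])

```text
t: 27.28
eef_pos: [419.6, -264.4, 139.9]
eef_rot: [[-0.019, 0.979, 0.205], [0.105, 0.206, -0.973], [-0.994, 0.003, -0.107]]
wrist_force: [0.9, -0.5, -2.1]
grip_width: 20.6
```

Request:
arm_command(moves=[{"offset":[0.19,0.74,0.6],"delta_rot":[0,0,1],"fingers":255},{"offset":[0.19,0.74,0.6],"delta_rot":[0,0,1],"fingers":255},{"offset":[0.19,0.74,0.6],"delta_rot":[0,0,1],"fingers":255},{"offset":[0.19,0.74,0.6],"delta_rot":[0,0,1],"fingers":255},{"offset":[0.19,0.74,0.6],"delta_rot":[0,0,1],"fingers":255},{"offset":[0.19,0.74,0.6],"delta_rot":[0,0,1],"fingers":255},{"offset":[0.19,0.74,0],"delta_rot":[0,0,1],"fingers":255},{"offset":[0.19,0.74,0],"delta_rot":[0,0,1],"fingers":255}])

```text
t: 28.28
eef_pos: [457.7, -115.8, 229.3]
eef_rot: [[-0.082, 0.615, 0.784], [0.068, 0.788, -0.611], [-0.994, 0.003, -0.106]]
wrist_force: [1.2, -0.2, -0.9]
grip_width: 20.9
```

Request:
arm_command(moves=[{"offset":[0.19,0.74,0],"delta_rot":[0,0,1],"fingers":255},{"offset":[0.19,0.74,0],"delta_rot":[0,0,1],"fingers":255},{"offset":[0.19,0.74,0],"delta_rot":[0,0,1],"fingers":255},{"offset":[0.19,0.74,0],"delta_rot":[0,0,1],"fingers":255},{"offset":[0.19,0.74,0],"delta_rot":[0,0,1],"fingers":255},{"offset":[0.19,0.74,0],"delta_rot":[0,0,1],"fingers":255},{"offset":[0.19,0.74,0],"delta_rot":[0,0,1],"fingers":255},{"offset":[0.19,0.74,0],"delta_rot":[0,0,1],"fingers":255}])

```text
t: 29.28
eef_pos: [495.6, 32.2, 229.0]
eef_rot: [[-0.107, -0.036, 0.994], [-0.001, 0.999, 0.036], [-0.994, 0.003, -0.107]]
wrist_force: [0.7, 0.2, -0.6]
grip_width: 20.9
```

Request:
arm_command(moves=[{"offset":[0,0,-0.24],"delta_rot":[0.034,-1,0],"fingers":255},{"offset":[0,0,-0.24],"delta_rot":[0.034,-1,0],"fingers":255},{"offset":[0,0,-0.24],"delta_rot":[0.034,-1,0],"fingers":255},{"offset":[0,0,-0.24],"delta_rot":[0.034,-1,0],"fingers":255},{"offset":[0,0,-0.24],"delta_rot":[0.034,-1,0],"fingers":255},{"offset":[0,0,-0.24],"delta_rot":[0.034,-1,0],"fingers":255},{"offset":[0,0,0],"delta_rot":[0,0,0],"fingers":255}])

```text
t: 30.15
eef_pos: [493.9, 31.8, 192.0]
eef_rot: [[0.402, -0.034, 0.915], [0.017, 0.999, 0.03], [-0.916, 0.003, 0.402]]
wrist_force: [0.4, 0.6, -1.2]
grip_width: 20.5
```

```bash
python3 -c "
from h import *
np.set_printoptions(precision=2,suppress=True)
print(*rel(),bot.state()['eef_pos'],bot.state()['qpos'])"
```

```text
[ -1.72 -72.67 108.94] [-0.24  0.63 -1.22] 20.47156853291499 [ 0.   -1.26 -0.  ] [493.95  31.77 191.98] [  -7.65    9.77  115.73    7.75   31.36 -105.36]
```

Request:
arm_command(moves=[{"offset":[0.27,0.03,-0.45],"delta_rot":[0,0,0],"fingers":255},{"offset":[0.27,0.03,-0.45],"delta_rot":[0,0,0],"fingers":255},{"offset":[0.27,0.03,-0.45],"delta_rot":[0,0,0],"fingers":255},{"offset":[0.27,0,-0.45],"delta_rot":[0,0,0],"fingers":255},{"offset":[0.26,0,-0.45],"delta_rot":[0,0,0],"fingers":255},{"offset":[0.26,0,-0.44],"delta_rot":[0,0,0],"fingers":255},{"offset":[0,0,0],"delta_rot":[0,0,0],"fingers":255},{"offset":[0,0,0],"delta_rot":[0,0,0],"fingers":255}])

```text
t: 31.15
eef_pos: [535.7, 33.9, 125.1]
eef_rot: [[0.404, -0.034, 0.914], [0.017, 0.999, 0.03], [-0.915, 0.003, 0.404]]
wrist_force: [-0.0, -0.1, -1.3]
grip_width: 20.4
```

```bash
python3 -c "
from h import *
np.set_printoptions(precision=2,suppress=True)
print(*rel(),bot.state()['eef_pos'],bot.state()['qpos'])"
```

```text
[  1.02 -71.97  30.11] [-0.66 -0.08 -1.11] 20.418523423065956 [ 0.01 -1.23 -0.01] [535.69  33.89 125.08] [  -6.58   20.2   114.89    9.82   21.6  -106.91]
```

Request:
arm_command(moves=[{"offset":[0.05,0,-0.09],"delta_rot":[0,0,0],"fingers":255},{"offset":[0.05,0,-0.08],"delta_rot":[0,0,0],"fingers":255},{"offset":[0.04,0,-0.07],"delta_rot":[0,0,0],"fingers":255},{"offset":[0,0,0],"delta_rot":[0,0,0],"fingers":255},{"offset":[0,0,0],"delta_rot":[0,0,0],"fingers":255}], force=20)

```text
t: 31.78
eef_pos: [539.2, 33.9, 119.0]
eef_rot: [[0.404, -0.034, 0.914], [0.017, 0.999, 0.03], [-0.915, 0.003, 0.404]]
wrist_force: [-0.6, 0.4, -0.5]
grip_width: 20.6
```

Request:
arm_command(moves=[{"offset":[0,0,0],"delta_rot":[0,0,0],"fingers":130},{"offset":[0,0,0],"delta_rot":[0,0,0],"fingers":105},{"offset":[0,0,0],"delta_rot":[0,0,0],"fingers":105},{"offset":[-0.2,0,0.5],"delta_rot":[0,0,0],"fingers":105},{"offset":[-0.4,0,0.8],"delta_rot":[0,0,0],"fingers":105},{"offset":[-0.4,0,0.8],"delta_rot":[0,0,0],"fingers":105},{"offset":[-0.4,0,0.9],"delta_rot":[0,0,0],"fingers":105},{"offset":[0,0,0],"delta_rot":[0,0,0],"fingers":105}])

```text
t: 32.78
eef_pos: [504.6, 33.8, 196.4]
eef_rot: [[0.408, -0.034, 0.912], [0.016, 0.999, 0.03], [-0.913, 0.002, 0.408]]
wrist_force: [-0.4, -0.5, -0.2]
grip_width: 50.0
```

```bash
python3 -c "
from h import *
np.set_printoptions(precision=2,suppress=True)
im,c=shut('w10')
im2,_=snap('scene','sc10'); im3,_=snap('side','si10')
cv2.imwrite('pics/c10.png',np.hstack([cv2.resize(im[:,:],(440,330)),cv2.resize(im3[215:345,260:400],(360,330),interpolation=2)])[:,:,::-1])"
```

```text
[  8.96 -70.95 106.53] [-0.59 -0.08 -0.03] 50.18422436595528 [ 0.01 -1.2  -0.01] [504.34  33.85 195.24] 32.825
red (np.int32(1801), [562.7, 158.5], [541, 135, 45, 48]) [-62.21  70.24  22.  ]
red (np.int32(1623), [534.3, 331.1], [507, 302, 52, 51]) [48.14 67.39 22.  ]
yel (np.int32(693), [437.0, 332.0], [420, 317, 30, 39]) [48.74  3.47 22.  ]
blu (np.int32(1773), [320.9, 164.4], [302, 141, 38, 48]) [-58.75 -72.71  22.  ]
blu (np.int32(1299), [320.9, 338.1], [304, 319, 35, 39]) [ 53.05 -72.8   22.  ]
blu (np.int32(1219), [462.3, 457.7], [447, 430, 49, 50]) [145.99  28.23  22.  ]
```

View pics/c10.png

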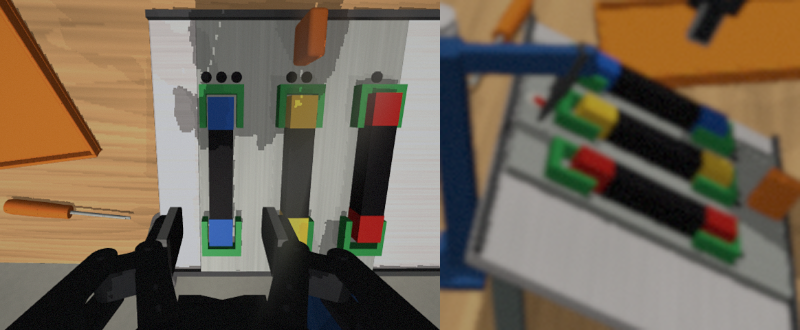

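All three tubes lie in their pockets in the right order. Now I move up the slope, well to -y of the punch, to measure the spot against the tip.

Request:
arm_command(moves=[{"offset":[0.9,0.03,0.6],"delta_rot":[0,0,0],"fingers":105},{"offset":[0.9,0.03,0.6],"delta_rot":[0,0,0],"fingers":105},{"offset":[0.9,0.03,0.6],"delta_rot":[0,0,0],"fingers":105},{"offset":[0,0,0],"delta_rot":[0,0,0],"fingers":105}])

```text
t: 33.42
eef_pos: [573.0, 36.1, 238.9]
eef_rot: [[0.405, -0.034, 0.914], [0.017, 0.999, 0.03], [-0.914, 0.003, 0.405]]
wrist_force: [-0.2, 0.2, 0.0]
grip_width: 50.3
```

```bash
python3 -c "
from h import *
np.set_printoptions(precision=2,suppress=True)
im,c=shut('w11')
cv2.imwrite('pics/c11.png',cv2.resize(im[100:400,240:640],(800,600),interpolation=2)[:,:,::-1])"
```

```text
[ 88.36 -70.88 109.79] [ 0.03  0.   -0.47] 50.23312552463035 [ 0.01 -1.25 -0.01] [571.43  36.2  237.76] 33.475
red (np.int32(1916), [573.5, 19.2], [544, 0, 58, 45]) [-57.24  67.49  22.  ]
red (np.int32(1647), [552.2, 211.7], [526, 189, 48, 46]) [49.96 70.09 22.  ]
red (np.int32(253), [424.0, 275.6], [415, 267, 19, 18]) [91.07 -6.7  22.  ]
yel (np.int32(923), [446.8, 18.2], [423, 0, 48, 43]) [-57.67  -2.9   22.  ]
yel (np.int32(1163), [438.4, 219.4], [418, 194, 39, 44]) [54.74  0.07 22.  ]
blu (np.int32(1839), [320.5, 22.5], [300, 0, 41, 46]) [-55.45 -72.89  22.  ]
blu (np.int32(1601), [320.7, 216.9], [303, 195, 36, 45]) [ 53.16 -72.89  22.  ]
blu (np.int32(1406), [545.6, 309.1], [517, 286, 53, 47]) [114.01  74.39  22.  ]
blu (np.int32(3613), [491.7, 344.5], [443, 304, 109, 76]) [139.22  41.54  22.  ]
```

View pics/c11.png

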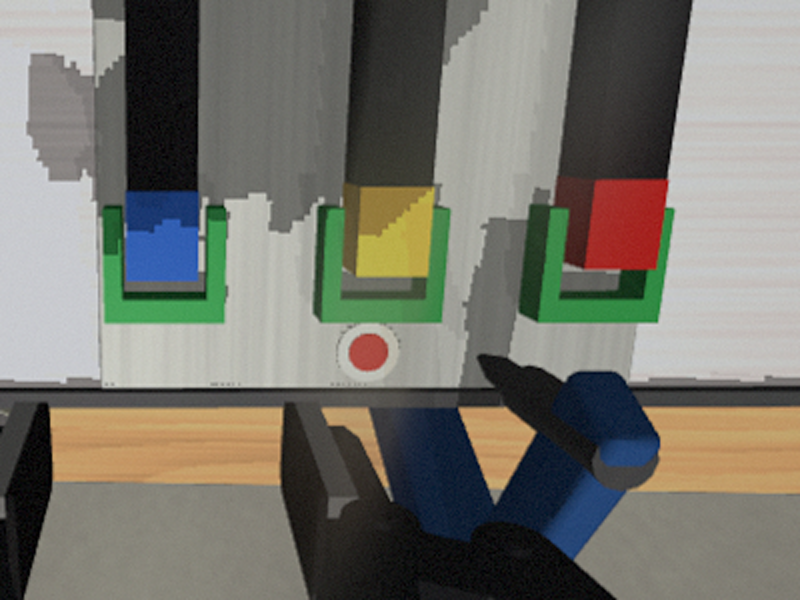

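The crop shows the red spot at full-image (424,276), the punch tip at (479.5,277.5), and the tubes seated. I compute the slide distance and the handle position.

```bash
python3 -c "
from h import *
np.set_printoptions(precision=2,suppress=True)
c=bot.get_calibration('wrist');c['extrinsics']=np.load('pics/w11.npy')
A=axes(1.95); p2=A.T@np.array([547.4,106.3,98.5])
m=onplane(c,424,275.6,A,p2[2])-p2; t=onplane(c,479.5,277.5,A,p2[2]+8)-p2; print('mark',m,'tip',t,'slide',t[1]-m[1])
c['extrinsics']=np.load('pics/w10.npy')
im=cv2.imread('pics/w10.png')[:,:,::-1].copy()
for b in blobs(im,(5,150,40),(18,255,255),300): print(b,onplane(c,*b[1],A,p2[2]+42)-p2)
# top face edges of handle from crop c10: (304..328,10) , (294..,63)
for u,v in((440,14),(476,14),(450,68),(476,66)): print(onplane(c,u,v,A,p2[2]+42)-p2)
for x in(-118,-110,-100): print('handle top guess',A@(p2+[x,0,42]),'TCP for side push n=28',A@(p2+[x,0,35]))
"
```

```text
mark [97.88 -0.21  0.  ] tip [96.78 35.42  8.  ] slide 35.63985701163527
(np.int32(20738), [51.0, 150.3], [0, 0, 148, 247]) [ -66.04 -216.61   42.  ]
(np.int32(2541), [455.1, 46.7], [427, 11, 51, 84]) [-116.74   -4.92   42.  ]
(np.int32(2150), [54.4, 303.7], [4, 290, 103, 29]) [  20.91 -228.64   42.  ]
[-131.54  -13.58   42.  ]
[-131.55    4.27   42.  ]
[-106.8    -6.74   42.  ]
[-107.75    6.45   42.  ]
handle top guess [424.28 102.11  75.87] TCP for side push n=28 [427.78 102.23  69.81]
handle top guess [431.2  102.34  79.87] TCP for side push n=28 [434.7  102.46  73.81]
handle top guess [439.86 102.64  84.87] TCP for side push n=28 [443.36 102.76  78.81]
```

Request:
arm_command(moves=[{"offset":[-0.93,0.44,-0.4],"delta_rot":[-0.027,0.8,0],"fingers":105},{"offset":[-0.93,0.44,-0.5],"delta_rot":[-0.027,0.8,0],"fingers":105},{"offset":[-0.93,0.44,-0.6],"delta_rot":[-0.027,0.8,0],"fingers":105},{"offset":[-0.93,0.44,-0.7],"delta_rot":[-0.027,0.8,0],"fingers":105},{"offset":[-0.93,0.44,-0.7],"delta_rot":[-0.027,0.8,0],"fingers":105},{"offset":[-0.93,0.44,-0.7],"delta_rot":[-0.027,0.8,0],"fingers":105},{"offset":[0,0,-0.7],"delta_rot":[0,0,0],"fingers":105},{"offset":[0,0,-0.6],"delta_rot":[0,0,0],"fingers":105},{"offset":[0,0,0],"delta_rot":[0,0,0],"fingers":105}])

```text
t: 34.6
eef_pos: [430.7, 102.4, 115.0]
eef_rot: [[-0.008, -0.033, 0.999], [0.003, 0.999, 0.033], [-1.0, 0.003, -0.008]]
wrist_force: [0.1, 0.1, -0.2]
grip_width: 50.1
```

```bash
python3 -c "
from h import *
np.set_printoptions(precision=2,suppress=True)
im,c=snap('wrist','w12'); print(*rel(),bot.state()['eef_pos'],bot.state()['qpos'])
A=axes(1.95); p2=A.T@np.array([547.4,106.3,98.5])
for b in blobs(im,(5,150,40),(18,255,255),300): print(b,onplane(c,*b[1],A,p2[2]+42)-p2)
print('target px handle top',[proj(c,A@(p2+[x,y,42])) for x in(-134,-100) for y in(-7,7)])
cv2.imwrite('pics/w12.png',im[:,:,::-1])"
```

```text
[-91.88   0.03  73.04] [ 0.13 -0.19 -0.11] 50.25427654156703 [ 0.17 -6.06 -0.  ] [431.37 102.38 115.82] [  3.31  20.98 109.82   0.24  49.52 -88.75]
(np.int32(1695), [323.5, 286.5], [310, 253, 28, 67]) [-117.03   -0.26   42.  ]
(np.int32(1810), [12.1, 418.0], [0, 363, 36, 90]) [ -56.46 -144.34   42.  ]
target px handle top [(np.float64(310.19980050028494), np.float64(253.03421124988554)), (np.float64(337.7436469207416), np.float64(253.0201482448177)), (np.float64(309.75331061594414), np.float64(321.44667213142475)), (np.float64(338.40957328909076), np.float64(321.4203694463546))]
```

The handle's top is found exactly where expected (x -117, y -0.3). I go down and grip.

Request:
arm_command(moves=[{"offset":[0,0,-0.8],"delta_rot":[0,0,0],"fingers":105},{"offset":[0,0,-0.8],"delta_rot":[0,0,0],"fingers":105},{"offset":[0,0,-0.35],"delta_rot":[0,0,0],"fingers":105},{"offset":[0,0,0],"delta_rot":[0,0,0],"fingers":255},{"offset":[0,0,0],"delta_rot":[0,0,0],"fingers":255},{"offset":[0,0,0],"delta_rot":[0,0,0],"fingers":255},{"offset":[0,0,0],"delta_rot":[0,0,0],"fingers":255},{"offset":[0,0,0],"delta_rot":[0,0,0],"fingers":255}], force=30)

```text
t: 35.65
eef_pos: [432.7, 102.2, 68.5]
eef_rot: [[-0.001, -0.033, 0.999], [0.003, 0.999, 0.033], [-1.0, 0.003, -0.001]]
wrist_force: [-0.6, 0.5, 5.8]
grip_width: 13.9
```

```bash
python3 -c "
from h import *
np.set_printoptions(precision=2,suppress=True)
print(*rel(),bot.state()['eef_pos'],bot.state()['qpos'])"
```

```text
[-114.41   -0.17   31.42] [2.39 0.5  5.29] 13.932562790312435 [ 0.17 -6.01 -0.  ] [432.68 102.22  68.5 ] [  3.28  25.73 112.46   0.26  41.89 -88.82]
```

Request:
arm_command(moves=[{"offset":[-0.005,0.15,0.02],"delta_rot":[0,0,0],"fingers":255},{"offset":[-0.008,0.25,0],"delta_rot":[0,0,0],"fingers":255},{"offset":[-0.008,0.25,0],"delta_rot":[0,0,0],"fingers":255},{"offset":[-0.008,0.25,0],"delta_rot":[0,0,0],"fingers":255},{"offset":[-0.008,0.25,0],"delta_rot":[0,0,0],"fingers":255},{"offset":[-0.008,0.2,0],"delta_rot":[0,0,0],"fingers":255},{"offset":[-0.004,0.08,0],"delta_rot":[0,0,0],"fingers":255},{"offset":[0,0,0],"delta_rot":[0,0,0],"fingers":255},{"offset":[0,0,0],"delta_rot":[0,0,0],"fingers":255}])

```text
t: 36.78
eef_pos: [431.4, 138.6, 68.5]
eef_rot: [[-0.002, -0.033, 0.999], [0.004, 0.999, 0.033], [-1.0, 0.004, -0.002]]
wrist_force: [3.0, 0.1, 4.3]
grip_width: 13.1
```

```bash
python3 -c "
from h import *
np.set_printoptions(precision=2,suppress=True)
print(*rel(),bot.state()['eef_pos'],bot.state()['qpos'])"
```

```text
[-114.43   36.22   31.45] [ 4.73 -0.03  2.26] 13.147734808178502 [ 0.16 -6.02 -0.  ] [431.41 138.59  68.52] [  7.96  26.37 111.17   0.33  42.53 -84.19]
```

Request:
arm_command(moves=[{"offset":[0,0,0],"delta_rot":[0,0,0],"fingers":150},{"offset":[0,0,0],"delta_rot":[0,0,0],"fingers":105},{"offset":[0,0,0],"delta_rot":[0,0,0],"fingers":105},{"offset":[0,0,1],"delta_rot":[0,0,0],"fingers":105},{"offset":[0,0,1],"delta_rot":[0,0,0],"fingers":105},{"offset":[0,0,1],"delta_rot":[0,0,0],"fingers":105},{"offset":[0.5,-0.8,0.8],"delta_rot":[0,0,0],"fingers":105},{"offset":[0.8,-0.8,0.6],"delta_rot":[0.027,-0.8,0],"fingers":105}])

```text
t: 37.78
eef_pos: [464.2, 97.6, 179.0]
eef_rot: [[0.069, -0.034, 0.997], [0.005, 0.999, 0.034], [-0.998, 0.003, 0.069]]
wrist_force: [0.4, 0.1, 0.1]
grip_width: 50.0
```

Request:
arm_command(moves=[{"offset":[0.8,-0.7,0.5],"delta_rot":[0.027,-0.8,0],"fingers":105},{"offset":[0.8,-0.7,0.5],"delta_rot":[0.027,-0.8,0],"fingers":105},{"offset":[0.9,-0.7,0.5],"delta_rot":[0.027,-0.8,0],"fingers":105},{"offset":[0.9,-0.4,0.4],"delta_rot":[0.027,-0.8,0],"fingers":105},{"offset":[0.9,0,0.4],"delta_rot":[0.027,-0.8,0],"fingers":105},{"offset":[0,0,0],"delta_rot":[0,0,0],"fingers":105}])

```text
t: 38.52
eef_pos: [571.0, 35.2, 235.8]
eef_rot: [[0.404, -0.034, 0.914], [0.017, 0.999, 0.03], [-0.915, 0.003, 0.404]]
wrist_force: [0.4, 0.3, 0.6]
grip_width: 50.5
```

```bash
python3 -c "
from h import *
np.set_printoptions(precision=2,suppress=True)
im,c=shut('w13'); im2,_=snap('scene','sc13')
cv2.imwrite('pics/c13.png',np.hstack([cv2.resize(im[60:360,240:640],(500,375)),cv2.resize(im2[180:280,300:380],(300,375),interpolation=2)])[:,:,::-1])
cv2.imwrite('pics/c13.png',cv2.resize(im[60:360,240:640],(800,600),interpolation=2)[:,:,::-1])"
```

```text
[ 86.   -71.6  108.21] [-1.57  0.4   0.34] 50.15053598049315 [ 0.01 -1.26 -0.01] [570.19  35.44 235.21] 38.575
red (np.int32(1071), [626.3, 23.3], [608, 0, 32, 49]) [-58.03  95.37  22.  ]
red (np.int32(2080), [606.2, 215.8], [572, 193, 63, 47]) [ 48.95 101.88  22.  ]
red (np.int32(254), [475.6, 280.6], [467, 272, 19, 18]) [90.51 25.19 22.  ]
yel (np.int32(1682), [513.7, 21.8], [484, 0, 55, 51]) [-58.76  33.01  22.  ]
yel (np.int32(1751), [493.6, 217.3], [469, 195, 48, 47]) [49.82 32.66 22.  ]
blu (np.int32(2120), [383.9, 23.9], [362, 0, 45, 55]) [-57.69 -38.58  22.  ]
blu (np.int32(1741), [377.8, 220.1], [358, 197, 40, 47]) [ 51.49 -38.51  22.  ]
blu (np.int32(1341), [549.7, 317.1], [526, 293, 47, 48]) [115.51  75.87  22.  ]
blu (np.int32(1661), [464.6, 341.4], [443, 310, 49, 61]) [132.66  21.62  22.  ]
blu (np.int32(1553), [523.4, 355.3], [491, 324, 64, 60]) [142.83  61.84  22.  ]
```

View pics/c13.png

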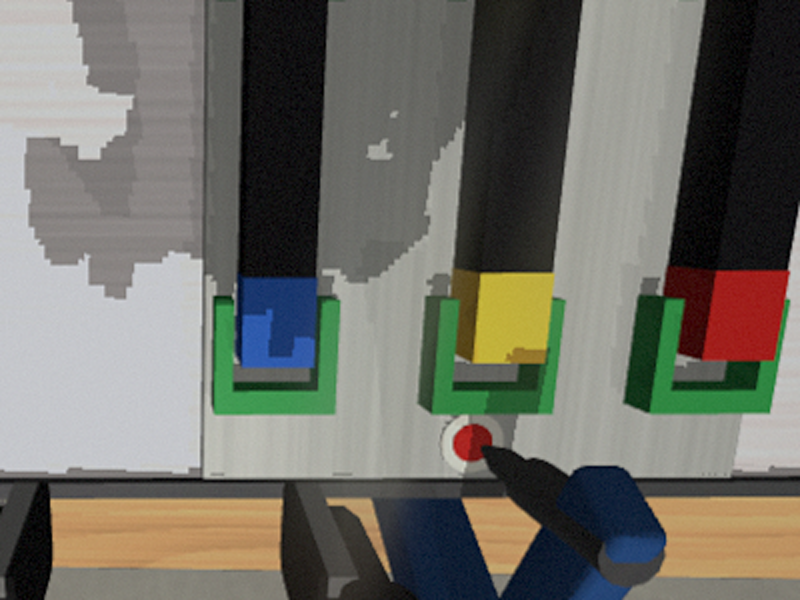

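```bash
python3 -c "
from h import *
np.set_printoptions(precision=2,suppress=True)
c=bot.get_calibration('wrist');c['extrinsics']=np.load('pics/w13.npy')
A=axes(1.95); p2=A.T@np.array([547.4,106.3,98.5])
im=cv2.imread('pics/w13.png')[:,:,::-1]
for u,v in((476,281.5),(475.6,280.6)): print('mark',onplane(c,u,v,A,p2[2])-p2)
for u,v in((480.5,283),(482,284)): print('tip',onplane(c,u,v,A,p2[2]+8)-p2)
g=cv2.cvtColor(im,cv2.COLOR_RGB2HSV)[270:293,462:500]
print(np.where(g[:,:,1]>150,'R',np.where(g[:,:,2]<60,'#',np.where(g[:,:,2]>170,'w','.'))).tolist().__len__())
for r in np.where((g[:,:,1]>150)&(g[:,:,2]>60),'R',np.where(g[:,:,2]<70,'#',np.where(g[:,:,2]>170,'w','.'))): print(''.join(r))
"
```

```text
mark [98.3  35.31  0.  ]
mark [97.63 34.97  0.  ]
tip [96.75 34.9   8.  ]
tip [97.47 35.99  8.  ]
23
.....wwwwwww.........................w
....wwwwwwww.........................w
...wwwwwww...RRRR.....................
..wwwwwww.RRRRRRRRRR..................
.wwwwwwwwRRRRRRRRRRRR.................
.wwwwww.RRRRRRRRRRRRRR................
wwwwww.RRRRRRRRRRRRRRRR.............w.
wwwww.RRRRRRRRRRRRRRRRR...............
wwww..RRRRRRRRRRRRRRRRRR............w.
wwww.RRRRRRRRRRRRRRRRRRR............w.
wwww.RRRRRRRRRRRRRRRRRRR..............
wwww.RRRRRRRRRRRRRRRRRRR..............
wwww.RRRRRRRRRRRRRRRRRRR...........w..
wwww.RRRRRRRRRRRRRR#######............
wwwwwRRRRRRRRRRRRRR##############.....
wwwwwwRRRRRRRRRRRRR###############....
wwwwwwRRRRRRRRRRRRR#################..
wwwwwwwRRRRRRRRRRRRR#################.
wwwwwwwwRRRRRRRRRRRR##################
wwwwwwwwwRRRRRRRRR...#################
wwwwwwwwwww..........#################
..wwwwwwwww..........#################
..wwwwwwwww...........################
```

The spot centre measures y 35.3 and the tip y 35.2, both about x 97. The tubes are still in their pockets and the gripper is clear of everything, so I hand in.

```bash
python3 -c "
from h import *
print(bot.state()['wrist_force']); print(bot.job_done())"
```

```text
[0.63505561 0.59834136 0.6043922 ]
the job is handed in; nothing more can be done
None
```

I loaded the red, yellow and blue tubes into pockets 1, 2 and 3 in that order, letting each go before the next. I then slid the shuttle about 36 mm by its handle, released it, and handed the job in at about 38.6 s.

- **Tubes:** In the last close view all three lie between their guides. Red and yellow measured flat in their pockets right after release, with cap spacing of about 112 mm; blue measured the same in a later view.
- **Red spot:** It measured about y 35.3 mm against the punch tip at about 35.2 mm, roughly 0.5 mm measurement error. The handle's measured travel put it nearer 36.2 mm, a disagreement of just under 1 mm.
- **Clearances:** The gripper was clear of everything at the end, with the wrist force near zero. I saw no contact with the punch. The can, tape, screwdriver and carton were not approached, but I did not measure their positions again at the end.
- **Failed step:** My first attempt to lower the red tube stopped short because joint 5 reached its lower limit. I finished that placement with the tool tilted 25° instead of 30°, and tilted the grip for the other two tubes to match.

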